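# Clear the stone and cull the rocking heel blanks

## Task

The two blue shoe lasts are in the way on the stone slab: stand them both on the cork mat, then lay all the reddish-brown heel blanks right side up and side by side on the cleared slab. Some of them are bowed and rock when a corner is pressed: once all are on the slab, put every one that rocks into the red bin, and leave the flat ones lying on the slab. Leave the other things on the bench where they are.

Things in the scene. Friction and masses are not known exactly. Their poses are not given: they have to be found in the camera images.
- slab: Grey-white polished stone test slab, 270 (x) x 220 (y) x 25 mm thick, fixed on the bench; its top is the flat reference face. Origin: centre of its underside (the top is 25 mm above it); x and y along its edges, z up.
- mat: Thin cork mat, 160 (x) x 240 (y) x 4 mm, fixed on the bench, where lasts are kept. Origin: centre of its underside; its top is 4 mm above it.
- bin: Red open-topped plastic reject bin, outside 150 (x) x 220 (y) x 60 mm high, walls and floor 4 mm, fixed. Origin: centre of its underside.
- last0: One of a pair of child-size blue plastic shoe lasts (foot forms), standing on its flat sole; 171 mm long (x, toe to +x), 58 mm wide, 80 mm high, 250 g, wide at the sole up to 50 mm height, with a narrow upright ankle block above. Origin: on the underside of the sole, below mid-length; z up when it stands.
- last0_grip (a point): The ankle block of last0, a good place to grip from above: flat-sided, 36 mm wide along the last's y, 57 mm long along its x, and rising to 80 mm above the sole; this point is 65 mm above the sole, 15 mm below the block's top, 30 mm behind the origin (x -30).
- last1: One of a pair of child-size blue plastic shoe lasts (foot forms), standing on its flat sole; 171 mm long (x, toe to +x), 58 mm wide, 80 mm high, 250 g, wide at the sole up to 50 mm height, with a narrow upright ankle block above. Origin: on the underside of the sole, below mid-length; z up when it stands.
- last1_grip (a point): The ankle block of last1, a good place to grip from above: flat-sided, 36 mm wide along the last's y, 57 mm long along its x, and rising to 80 mm above the sole; this point is 65 mm above the sole, 15 mm below the block's top, 30 mm behind the origin (x -30).
- blank_a: Reddish hard heel blank, 70 (x) x 48 (y) x 12 mm, 90 g. Origin: centre of its underside, z up. Either flat (no corner gives) or bowed: it lies level on a 14 mm wide band along one diagonal of its underside, the other two corners 4 mm clear; pressing one of these (under 1 N) tips it 0.12 rad and the corner sinks 1.5 to 4 mm. Names tell nothing of which is which. May be absent.
- blank_b: Reddish hard heel blank, 70 (x) x 48 (y) x 12 mm, 90 g. Origin: centre of its underside, z up. Either flat (no corner gives) or bowed: it lies level on a 14 mm wide band along one diagonal of its underside, the other two corners 4 mm clear; pressing one of these (under 1 N) tips it 0.12 rad and the corner sinks 1.5 to 4 mm. Names tell nothing of which is which. May be absent.
- blank_c: Reddish hard heel blank, 70 (x) x 48 (y) x 12 mm, 90 g. Origin: centre of its underside, z up. Either flat (no corner gives) or bowed: it lies level on a 14 mm wide band along one diagonal of its underside, the other two corners 4 mm clear; pressing one of these (under 1 N) tips it 0.12 rad and the corner sinks 1.5 to 4 mm. Names tell nothing of which is which. May be absent.
- blank_d: Reddish hard heel blank, 70 (x) x 48 (y) x 12 mm, 90 g. Origin: centre of its underside, z up. Either flat (no corner gives) or bowed: it lies level on a 14 mm wide band along one diagonal of its underside, the other two corners 4 mm clear; pressing one of these (under 1 N) tips it 0.12 rad and the corner sinks 1.5 to 4 mm. Names tell nothing of which is which. May be absent.
- blank_e: Reddish hard heel blank, 70 (x) x 48 (y) x 12 mm, 90 g. Origin: centre of its underside, z up. Either flat (no corner gives) or bowed: it lies level on a 14 mm wide band along one diagonal of its underside, the other two corners 4 mm clear; pressing one of these (under 1 N) tips it 0.12 rad and the corner sinks 1.5 to 4 mm. Names tell nothing of which is which. May be absent.
- hammer: A hammer lying beyond the slab; a bystander, to be left where it is. Origin: its underside (middle or handle).
- brush: A brush lying at the far left; a bystander, to be left where it is. Origin: its underside (middle or handle).
- tin: A closed tin, 60 mm wide, 55 mm high; a bystander, to be left where it is. Origin: its underside (middle or handle).
- jar: An amber jar, 60 mm wide, 90 mm high; a bystander, to be left where it is. Origin: its underside (middle or handle).
- awl: A screwdriver-like awl lying at the right; a bystander, to be left where it is. Origin: its underside (middle or handle).
- heel_block: A dark wooden shoe heel, 60 x 54 x 40 mm, at the near left; a bystander, to be left where it is. Origin: its underside (middle or handle).

How it is judged:
By the outcome, as a careful person would: the job done as asked, in the order asked, and still so for the second after the job is handed in, with the robot touching nothing.
Of blank_a, blank_b, blank_c, blank_d, blank_e only 3 to 4 are there at a start; the rules pass over those that are not, and their reading is None.
At some moment in a run one of last0, last1, blank_a, blank_b, blank_c, blank_d, blank_e may be knocked a few centimetres aside while the robot is not near it.
It also fails if it takes over 210 s, if anything falls off the work surface, if the arm or the gripper's body presses on something with over 40 N, if the wrist force passes 120 N, or if a joint passes its speed limit or range.

## Robot

A 7-joint arm with a two-finger parallel gripper is mounted at the origin on the work surface. World frame = base frame: x ahead of the robot, y to its left, z up, the work surface at z = 0. Lengths are in m, angles in rad, forces in N, time in s.
With the tool pointing down it reaches from about 0.4 to 0.925 m from the base axis. Payload 4.1 kg.
Tool frame: the origin (TCP) lies midway between the tips of the shut fingers; the grasp point (between the pads) lies 19 mm behind it; z points along the fingers, y is the line along which they close (so a half turn about z gives the same grasp; the last joint's range is limited). The gripper opens to 85 mm and grips with 20 to 120 N. Pads are 22 mm wide; open, the fingers measure 114 mm over their backs; the gripper's body (76 mm by 85 mm) begins 54 mm behind the grasp point. The pads swing forward as they close: fully open they stand 13 mm farther back than shut.
Start: joints at [-1.306, 0.398, 0.045, 1.537, -0.019, 1.207, -0.051], TCP at [0.231, 0.608, 0.231] pointing down, gripper open.
Joint ranges: [-2.82, 2.82], [-0.49, 2.23], [-1.37, 1.46], [0, 2.46], [-1.36, 4.5], [0.23, 2], [-2.94, 2.94]. Speed limits (rad/s): [2.57, 2.57, 3.14, 3.14, 3.14, 3.14, 3.14].

## Interface

Orientations are given as a unit quaternion [w, x, y, z].
In Python, from workcell import read_state, read_camera, camera_info, sign_off, trace, pinpoint gives the robot as it stands. The module is installed in compiled form; this text tells all that it offers.
- The arm moves only by the tool move_arm, never from a script. Its argument "steps" is a list of rows, each an object with "jaw": the closure, from 0 (fully open) to 1 (shut); "dp": the shift along the world's x, y, z in units of 25 mm (1.0 is 25 mm), a list of three; "roll": the turn about the world's z in units of 6 degrees (1.0 is 6 degrees). In form: [{"jaw": jaw, "dp": [dx, dy, dz], "roll": roll}, ...]. A call has 1 to 5 rows; each row is the pose to reach, as a shift and turn from the pose commanded when the call began; what a row does not reach only later rows make up. A row lasts 1/12 s, in which the tool goes at most 41.7 mm and 7.16 degrees, less where a joint would pass 70% of its speed; a pose out of reach is approached as far as the arm can. A call with a gripper value outside its range is refused whole. The fingers move at their own pace and stop on an object; "newtons" is the grip in N (left out, the last holds). Time passes only in rows, so rows that repeat a pose let the fingers close. It gives the time, the measured TCP pose, the force, the opening and the grip force at its end, in the units of the state.
- read_state(): the state, without advancing time (a new reading comes with each control period).
- read_camera(name): name is "side" or "top" or "wrist"; returns (picture, depth): 384x512x3 uint8, red, green, blue; 384x512 float32, m along the optical axis (not along the pixel's ray), 0 where there is no reading.
- camera_info(name): a dict with "K" (3x3 intrinsics, pixels), "k1" (the pictures are not rectified: a ray, as slopes to the right and down, at radius r is drawn at 1 + k1 r^2 times it, then the intrinsics apply), "R" (3x3) and "t" (3): a world point X has camera coordinates R X + t. Camera axes: x right, y down, z forward; pixel columns grow to the right and rows downward; lengths in m; the calibration is good to about 2 mm. A picture is of the moment at which its call begins: read the wrist's pose just before it. camera_info takes no time and is no camera call; for the wrist camera it gives the pose at the moment of the call.
- sign_off(): hands the job in; it is judged then, once.
Trained networks look in the newest picture that a camera, given by its name, has taken for a name from the list of things; names that differ only in an ending like _2 or _b are one class to them, and where a whole thing is asked for, a point or a joint stands for the part that bears it (a point fixed in the world has none). Each returns a list of dicts, best first, with "score" (0 to 1); they miss things now and then, are a little off and sometimes report something else, mostly with a low value. They report only what shows in the picture. A call takes as long as a camera call.
- trace(label, camera): "region" (384x512 bool, what is visible of it) and "point" ([row, column] in pixels, amid what is visible of it).
- pinpoint(label, camera): "point" ([row, column] in pixels: a listed point, or the origin of a listed thing).
The state is a dict: "time": time; "joint_pos": joint angles; "qd": joint speeds; "joint_efforts": joint torques, N m; "eef_pos": TCP position; "eef_rot": TCP orientation; "wrist_force": force on the tool from outside, world axes, zero at the start; "torque": the same for the moment, N m; "grip_width": opening from 0.0 (shut) to 1.0 (fully open); "gripper_force": force on a finger pad.
Only numpy, scipy, OpenCV 4.12 (cv2) and the standard library are available. Lean on these libraries where they do the work, as an engineer would, in place of code of your own. Each camera call takes 0.05 s, during which the arm holds its last target. There are 200 camera calls.

## Working session

There is one attempt and no reset: what is moved stays moved. The work goes in short steps, Python scripts to look and compute and a tool call to move; the robot and the scene stay as the last step left them, time stands still between calls to the robot, and variables do not carry over. Pictures are saved under pics/ and viewed, at most 14 in all, crops included, and the job is handed in when it is done.

Besides the shell and the picture viewer there is one more tool, called after "Emit:" in YAML: its name, and indented under it one key for each argument. move_arm: Moves the arm, as the interface text tells. Its arguments: {"type":"object","properties":{"steps":{"type":"array"},"newtons":{"type":"number"}},"required":["steps"]}

```bash
mkdir -p pics
cat > h.py <<'E'
import numpy as np, cv2
from workcell import *
def cam(n):
    i=camera_info(n); p,d=read_camera(n); return p,d,i
def und(i,r,c):
    K=np.array(i["K"]); 
    x=(np.asarray(c,float)-K[0,2])/K[0,0]; y=(np.asarray(r,float)-K[1,2])/K[1,1]
    a,b=x.copy(),y.copy()
    for _ in range(8):
        s=1+i["k1"]*(a*a+b*b); a=x/s;b=y/s
    return a,b
def world(i,r,c,z):  # z = depth
    a,b=und(i,r,c); P=np.stack([a*z,b*z,z+0*a],-1)
    return (P-np.array(i["t"]))@np.array(i["R"])
def plane(i,r,c,h):  # intersect ray with world height h
    a,b=und(i,r,c); R=np.array(i["R"]);o=-R.T@np.array(i["t"])
    d=np.stack([a,b,1+0*a],-1)@R
    return o+d*((h-o[2])/d[...,2])[...,None]
def box(pts):
    (c,s,a)=cv2.minAreaRect((pts[:,:2]*1000).astype(np.float32))
    if s[0]<s[1]: s=(s[1],s[0]); a+=90
    return np.round(c,1),np.round(s,1),round((a+90)%180-90,1)
def save(n,p): cv2.imwrite(f"pics/{n}.png",cv2.cvtColor(p,cv2.COLOR_RGB2BGR))
E
python3 - <<'E'
from h import *
print(read_state())
p={}
for n in("top","side"):
    p[n],d,i=cam(n); save(n+"0",p[n]); print(n,np.round(i["R"],2).tolist(),np.round(i["t"],3))
    for l in ("slab","mat","bin","last0","last0_grip","blank_a"):
        for q in trace(l,n)if not l.endswith("grip") else []:
            if q["score"]<.3: continue
            m=q["region"]&(d>0); r,c=np.nonzero(m); w=world(i,r,c,d[m])
            h=np.median(w[:,2]); print(l,round(q["score"],2),np.round(q["point"]),m.sum(),"zmed",round(h,3),"zmax",round(np.percentile(w[:,2],98),3),box(w))
        if l.endswith("grip"):
            for q in pinpoint(l,n): print(l,round(q["score"],2),np.round(q["point"]),plane(i,np.array(q["point"][0]),np.array(q["point"][1]),.09))
E
```

```text
{'time': 0.0, 'joint_pos': array([-1.30600612,  0.39920839,  0.04501386,  1.53787183, -0.01871797,
        1.20689109, -0.05071569]), 'qd': array([-1.83649438e-04,  2.38427586e-03,  6.97469381e-04, -1.79114620e-03,
        3.30800549e-04,  6.00752540e-05, -5.39730171e-04]), 'joint_efforts': array([ 1.45075451e-04, -4.75124431e+01,  1.36507586e+00, -2.54214728e+01,
        1.17671539e-02,  9.62726364e-03,  2.50019696e-05]), 'eef_pos': array([0.23102142, 0.60688703, 0.23025609]), 'eef_rot': array([-1.21815128e-04,  1.80840258e-01,  9.83511994e-01, -9.71022151e-04]), 'wrist_force': array([ 0.54268345, -0.08501323,  0.08372779]), 'torque': array([ 0.02963595, -0.02453663,  0.01920938]), 'gripper_force': 0.0, 'grip_width': 0.9997172809161153}
top [[0.02, -1.0, 0.03], [-1.0, -0.03, -0.09], [0.09, -0.02, -1.0]] [-0.024  0.552  1.396]
slab 0.91 [192. 241.] 3752 zmed 0.027 zmax 0.036 (array([567.1,  42.4]), array([279.3, 229.4]), 4.3)
mat 0.7 [184. 340.] 3254 zmed 0.005 zmax 0.012 (array([ 593.5, -294.6]), array([241.2, 163.2]), -85.1)
bin 0.58 [237. 333.] 3268 zmed 0.006 zmax 0.063 (array([ 
[... 1056 characters left out ...]
y([256.6, 156.1]), 88.2)
last0 0.98 [192. 236.] 924 zmed 0.064 zmax 0.106 (array([499.5,  23.4]), array([183.8,  95.4]), -80.2)
last0 0.67 [173. 273.] 798 zmed 0.065 zmax 0.107 (array([632.4,  70.1]), array([168. , 117.9]), 84.6)
last0 0.55 [358. 270.] 451 zmed 0.023 zmax 0.027 (array([ 526.6, -471.7]), array([195.5,  22.3]), 13.0)
last0_grip 0.91 [184. 233.] [0.50986167 0.00746038 0.09      ]
blank_a 0.75 [150. 248.] 228 zmed 0.011 zmax 0.015 (array([609.3, 241.8]), array([72.4, 69.2]), 5.2)
blank_a 0.5 [162. 188.] 228 zmed 0.011 zmax 0.015 (array([390.5, 237.8]), array([70.8, 52.1]), 20.1)
blank_a 0.47 [134. 227.] 163 zmed 0.012 zmax 0.015 (array([559.4, 367.7]), array([68.5, 54.3]), 12.0)
```

```bash
ls pics
```

```text
side0.png
top0.png
```

View pics/top0.png

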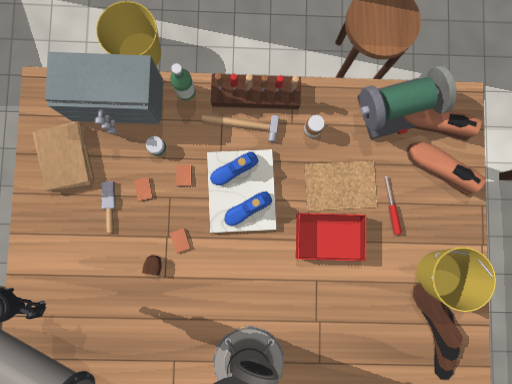

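View pics/side0.png

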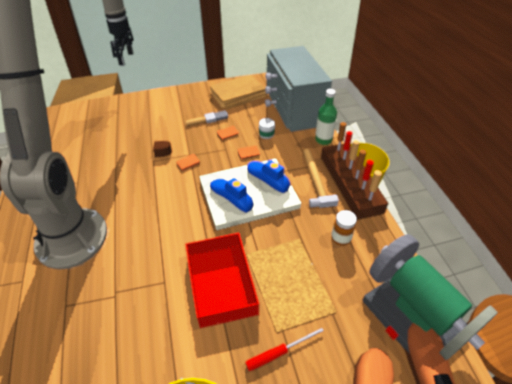

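The top picture shows two lasts on the slab, at px (235,168) and (248,208), and three blanks, at (144,188), (184,175) and (180,240). The mat and bin are empty. I'll move above the near last first.

Emit:
move_arm:
  steps:
    - {"jaw": 0,"dp": [2.85,-6.15,0.2],"roll": -1.7}
    - {"jaw": 0,"dp": [2.85,-6.15,0.2],"roll": -1.7}
    - {"jaw": 0,"dp": [2.85,-6.15,0.2],"roll": -1.7}
    - {"jaw": 0,"dp": [2.85,-6.15,0.2],"roll": -1.7}
    - {"jaw": 0,"dp": [2.85,-6.15,0.2],"roll": -1.7}

```text
time: 1.12
eef_pos: [0.3082, 0.4454, 0.2368]
eef_rot: [0.002, 0.273, 0.962, -0.002]
wrist_force: [0.6, -0.5, 0.1]
grip_width: 0.998
gripper_force: 0.0
```

Emit:
move_arm:
  steps:
    - {"jaw": 0,"dp": [2.85,-6.15,0.2],"roll": -1.7}
    - {"jaw": 0,"dp": [2.85,-6.15,0.2],"roll": -1.7}
    - {"jaw": 0,"dp": [2.85,-6.15,0.2],"roll": -1.7}
    - {"jaw": 0,"dp": [2.85,-6.15,0.2],"roll": -1.7}
    - {"jaw": 0,"dp": [2.85,-6.15,0.2],"roll": -1.7}

```text
time: 1.53
eef_pos: [0.3779, 0.2918, 0.242]
eef_rot: [0.001, 0.358, 0.934, -0.001]
wrist_force: [-0.3, -1.0, 0.9]
grip_width: 1.0
gripper_force: 0.0
```

Emit:
move_arm:
  steps:
    - {"jaw": 0,"dp": [2.85,-6.15,0.2],"roll": -1.7}
    - {"jaw": 0,"dp": [2.85,-6.15,0.2],"roll": -1.7}
    - {"jaw": 0,"dp": [2.85,-6.15,0.2],"roll": -1.7}
    - {"jaw": 0,"dp": [2.85,-6.15,0.2],"roll": -1.7}
    - {"jaw": 0,"dp": [2.85,-6.15,0.2],"roll": -1.7}

```text
time: 1.95
eef_pos: [0.4483, 0.138, 0.2473]
eef_rot: [0.002, 0.44, 0.898, -0.0]
wrist_force: [0.7, -0.2, 0.6]
grip_width: 1.001
gripper_force: 0.0
```

Emit:
move_arm:
  steps:
    - {"jaw": 0,"dp": [2.8,-6.1,0.2],"roll": -1.7}
    - {"jaw": 0,"dp": [2.8,-6.1,0.2],"roll": -1.7}
    - {"jaw": 0,"dp": [2.8,-6.1,0.2],"roll": -1.7}
    - {"jaw": 0,"dp": [2.8,-6.1,0.2],"roll": -1.7}
    - {"jaw": 0,"dp": [2.8,-6.1,0.2],"roll": -1.7}

```text
time: 2.37
eef_pos: [0.5175, -0.0153, 0.2525]
eef_rot: [0.003, 0.518, 0.856, -0.001]
wrist_force: [-0.0, -0.1, 0.8]
grip_width: 1.0
gripper_force: 0.0
```

```bash
cat >> h.py <<'E'
def lasts(n):
    p,d,i=cam(n)
    for q in trace("last0",n):
        if q["score"]<.3: continue
        m=q["region"]&(d>0); r,c=np.nonzero(m); w=world(i,r,c,d[m])
        t=w[w[:,2]>w[:,2].max()-.012]
        print("last",round(q["score"],2),np.round(q["point"]),box(w),"top",box(t),np.round(np.percentile(w[:,2],[50,98]),3))
    for q in pinpoint("last0_grip",n): print("grip",round(q["score"],2),np.round(q["point"]),plane(i,*map(np.array,q["point"]),.09))
    return p
def tool():
    s=read_state(); q=s["eef_rot"]; print("tcp",np.round(s["eef_pos"],4),"yaw_y",round((np.degrees(2*np.arctan2(q[2],q[1]))-90+90)%180-90,1),"F",np.round(s["wrist_force"],1),"t",s["time"],"j",np.round(s["joint_pos"],2))
E
python3 - <<'E'
from h import *
tool(); save("w1",lasts("wrist")); lasts("top"); lasts("side")
E
```

```text
tcp [ 0.5175 -0.0153  0.2525] yaw_y 27.7 F [-0.  -0.1  0.8] t 2.3667 j [-0.59  0.16  0.61  1.84 -0.09  1.17  0.53]
last 0.88 [146. 387.] (array([637.7,  72.9]), array([167.4,  75.9]), -56.7) top (array([642.7,  43.2]), array([64.3, 35.4]), -57.7) [0.066 0.106]
last 0.69 [118. 254.] (array([501.9,  13.5]), array([179.8,  55.2]), -59.9) top (array([514.7,  -4.2]), array([63.1, 35.1]), -59.6) [0.066 0.106]
grip 0.71 [162. 260.] [ 0.51721034 -0.00595767  0.09      ]
last 0.83 [174. 231.] (array([632.4,  70.4]), array([167.1,  55.9]), -58.9) top (array([647.2,  45.6]), array([61.9, 32. ]), -55.7) [0.067 0.11 ]
last 0.73 [216. 235.] (array([477. ,  73.7]), array([56.3, 47.5]), 7.2) top (array([479.2,  68. ]), array([53.4, 35.7]), 7.2) [0.057 0.067]
last 0.97 [172. 271.] (array([630.5,  86.5]), array([205.2, 106.9]), -89.5) top (array([644.3,  38.1]), array([59.4, 33.3]), -59.3) [0.065 0.106]
last 0.71 [190. 235.] (array([520.2,  26.4]), array([170.4,  98.7]), -57.2) top (array([516.6,  -9.4]), array([58.1, 35.4]), -59.4) [0.063 0.106]
grip 0.88 [185. 234.] [ 0.51268536 -0.00063621  0.09      ]
```

View pics/w1.png

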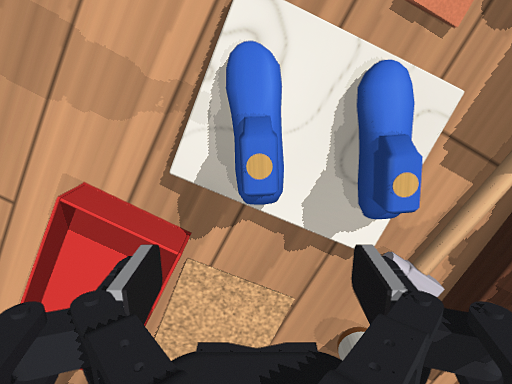

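The wrist picture shows both lasts with their ankle tops at px (259,167) and (405,185), which agrees with the measurements. I'll descend on the near one.

Emit:
move_arm:
  steps:
    - {"jaw": 0,"dp": [-0.06,0.36,-1.5],"roll": 0.45}
    - {"jaw": 0,"dp": [-0.06,0.36,-3],"roll": 0.45}
    - {"jaw": 0,"dp": [-0.06,0.36,-4.5],"roll": 0.45}
    - {"jaw": 0,"dp": [-0.06,0.36,-6],"roll": 0.45}
    - {"jaw": 0,"dp": [-0.06,0.36,-7.2],"roll": 0.45}

```text
time: 3.23
eef_pos: [0.5122, 0.0037, 0.069]
eef_rot: [-0.001, 0.491, 0.871, -0.0]
wrist_force: [0.8, 1.2, 0.4]
grip_width: 1.003
gripper_force: 0.0
```

Emit:
move_arm:
  steps:
    - {"jaw": 0,"dp": [0,0,0],"roll": 0}
    - {"jaw": 1,"dp": [0,0,0],"roll": 0}
    - {"jaw": 1,"dp": [0,0,0],"roll": 0}
    - {"jaw": 1,"dp": [0,0,0],"roll": 0}
    - {"jaw": 1,"dp": [0,0,0],"roll": 0}
  newtons: 50

```text
time: 3.65
eef_pos: [0.5147, 0.0027, 0.0734]
eef_rot: [0.001, 0.492, 0.871, 0.001]
wrist_force: [-3.1, -1.8, 2.8]
grip_width: 0.455
gripper_force: 1.7
```

Emit:
move_arm:
  steps:
    - {"jaw": 1,"dp": [0,0,0],"roll": 0}
    - {"jaw": 1,"dp": [0,0,0],"roll": 0}
    - {"jaw": 1,"dp": [0,0,0],"roll": 0}

```text
time: 3.9
eef_pos: [0.5143, 0.0025, 0.0733]
eef_rot: [0.001, 0.492, 0.871, 0.001]
wrist_force: [-2.8, -0.6, 7.3]
grip_width: 0.42
gripper_force: 53.5
```

Emit:
move_arm:
  steps:
    - {"jaw": 1,"dp": [0,0,0.8],"roll": 0}
    - {"jaw": 1,"dp": [0,0,1.6],"roll": 0}
    - {"jaw": 1,"dp": [0,0,2.8],"roll": 0}
    - {"jaw": 1,"dp": [0,0,4],"roll": 0}
    - {"jaw": 1,"dp": [0,0,4],"roll": 0}

```text
time: 4.32
eef_pos: [0.5178, 0.0027, 0.1774]
eef_rot: [0.005, 0.492, 0.871, 0.004]
wrist_force: [2.4, -0.5, -1.9]
grip_width: 0.419
gripper_force: 53.0
```

Emit:
move_arm:
  steps:
    - {"jaw": 1,"dp": [0.1,-0.9,0],"roll": -0.4}
    - {"jaw": 1,"dp": [0.25,-2.1,0],"roll": -0.8}
    - {"jaw": 1,"dp": [0.45,-3.5,0],"roll": -1.2}
    - {"jaw": 1,"dp": [0.65,-5,0],"roll": -1.7}
    - {"jaw": 1,"dp": [0.83,-6.5,0],"roll": -2.2}

```text
time: 4.73
eef_pos: [0.5341, -0.1605, 0.1711]
eef_rot: [-0.0, 0.589, 0.808, 0.0]
wrist_force: [-0.0, -1.3, -3.3]
grip_width: 0.417
gripper_force: 53.0
```

Emit:
move_arm:
  steps:
    - {"jaw": 1,"dp": [0.2,-1.6,0],"roll": -0.5}
    - {"jaw": 1,"dp": [0.4,-3.2,0],"roll": -1.0}
    - {"jaw": 1,"dp": [0.6,-4.7,0],"roll": -1.5}
    - {"jaw": 1,"dp": [0.75,-5.8,0],"roll": -1.9}
    - {"jaw": 1,"dp": [0.84,-6.44,0],"roll": -2.1}

```text
time: 5.15
eef_pos: [0.554, -0.3255, 0.1711]
eef_rot: [0.001, 0.676, 0.737, -0.001]
wrist_force: [-0.9, 0.4, -3.4]
grip_width: 0.418
gripper_force: 53.1
```

Emit:
move_arm:
  steps:
    - {"jaw": 1,"dp": [0,0,0],"roll": 0}
    - {"jaw": 1,"dp": [0,0,-1.2],"roll": 0}
    - {"jaw": 1,"dp": [0,0,-2.4],"roll": 0}
    - {"jaw": 1,"dp": [0,0,-3.4],"roll": 0}
    - {"jaw": 1,"dp": [0,0,-4],"roll": 0}

```text
time: 5.57
eef_pos: [0.5537, -0.3178, 0.0676]
eef_rot: [-0.003, 0.673, 0.739, -0.0]
wrist_force: [-0.1, -0.4, -3.3]
grip_width: 0.415
gripper_force: 53.0
```

Run:
```python
from h import *
tool(); lasts("side")
p,d,i=cam("side")
for l in("mat","bin"):
    for q in trace(l,"side")[:1]:
        m=q["region"]&(d>0);r,c=np.nonzero(m);w=world(i,r,c,d[m]);print(l,box(w),box(w[w[:,2]>.05]) if l=="bin" else "")
save("s2",p)
```

```text
tcp [ 0.5537 -0.3178  0.0676] yaw_y 5.3 F [-0.1 -0.4 -3.3] t 5.5667 j [-0.    0.63  0.64  1.73 -0.46  0.94  0.92]
last 0.56 [289. 284.] (array([ 563.1, -300.1]), array([168.9,  70.9]), -87.1) top (array([ 556.2, -333.5]), array([48.6, 34.5]), -83.4) [0.064 0.101]
last 0.35 [284. 217.] (array([ 414.6, -238. ]), array([270. , 153.2]), -89.8) top (array([ 415.9, -259.8]), array([221.9, 150.8]), -89.7) [0.004 0.06 ]
mat (array([ 579.2, -299.4]), array([245. , 182.7]), -84.8) 
bin (array([ 420.3, -260.2]), array([223.2, 158.3]), -89.5) (array([ 416.1, -260. ]), array([222.7, 150.8]), -89.9)
```

View pics/s2.png

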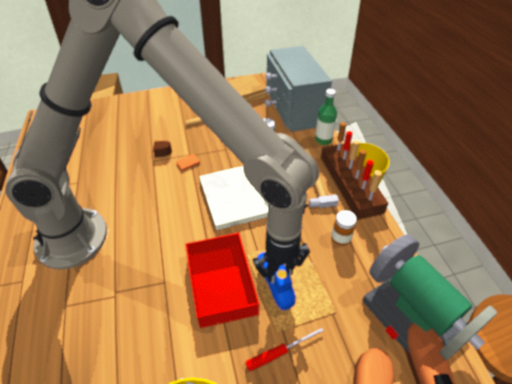

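The side picture shows the last held just above the mat at px (283,290), clear of the bin. I'll set it down.

Emit:
move_arm:
  steps:
    - {"jaw": 1,"dp": [0,0,-0.3],"roll": 0}
    - {"jaw": 1,"dp": [0,0,-0.5],"roll": 0}
    - {"jaw": 1,"dp": [0,0,-0.62],"roll": 0}
    - {"jaw": 1,"dp": [0,0,-0.62],"roll": 0}
    - {"jaw": 1,"dp": [0,0,-0.62],"roll": 0}

```text
time: 6.28
eef_pos: [0.5551, -0.3206, 0.0556]
eef_rot: [-0.0, 0.674, 0.739, -0.0]
wrist_force: [-0.3, -1.3, -2.4]
grip_width: 0.419
gripper_force: 53.1
```

Emit:
move_arm:
  steps:
    - {"jaw": 0.3,"dp": [0,0,0],"roll": 0}
    - {"jaw": 0.3,"dp": [0,0,0],"roll": 0}
    - {"jaw": 0.3,"dp": [0,0,0],"roll": 0}
    - {"jaw": 0.3,"dp": [0,0,0.5],"roll": 0}
    - {"jaw": 0.3,"dp": [0,0,1.5],"roll": 0}

```text
time: 6.7
eef_pos: [0.5536, -0.3195, 0.0919]
eef_rot: [-0.003, 0.674, 0.739, -0.001]
wrist_force: [0.8, 0.7, -0.4]
grip_width: 0.702
gripper_force: 0.0
```

Emit:
move_arm:
  steps:
    - {"jaw": 0.3,"dp": [0,0,1.5],"roll": 0}
    - {"jaw": 0.3,"dp": [0,0,3],"roll": 0}
    - {"jaw": 0,"dp": [0,0,4.5],"roll": 0}
    - {"jaw": 0,"dp": [0.3,1.5,5.5],"roll": 0.7}
    - {"jaw": 0,"dp": [0.5,3,6],"roll": 1.4}

```text
time: 7.12
eef_pos: [0.5677, -0.2523, 0.2484]
eef_rot: [0.004, 0.62, 0.785, 0.0]
wrist_force: [1.3, 0.1, 0.1]
grip_width: 1.001
gripper_force: 0.0
```

Emit:
move_arm:
  steps:
    - {"jaw": 0,"dp": [0.3,1.6,0.2],"roll": 0.6}
    - {"jaw": 0,"dp": [0.6,3.2,0.4],"roll": 1.2}
    - {"jaw": 0,"dp": [0.9,4.8,0.5],"roll": 1.8}
    - {"jaw": 0,"dp": [1.2,6.2,0.5],"roll": 2.4}
    - {"jaw": 0,"dp": [1.4,7.2,0.5],"roll": 2.8}

```text
time: 7.53
eef_pos: [0.6035, -0.0631, 0.2569]
eef_rot: [0.001, 0.494, 0.87, 0.002]
wrist_force: [0.4, -0.2, -1.4]
grip_width: 0.994
gripper_force: 0.0
```

Run:
```python
from h import *
tool(); lasts("wrist"); lasts("side"); lasts("top")
```

```text
tcp [ 0.6035 -0.0631  0.2569] yaw_y 30.8 F [ 0.4 -0.2 -1.4] t 7.5333 j [-0.44  0.35  0.62  1.63 -0.22  1.23  0.76]
last 0.7 [240. 141.] (array([ 541.4, -233.7]), array([55.4, 37.9]), 14.5) top (array([ 542. , -235.5]), array([53.9, 34.1]), 14.7) [0.026 0.034]
last 0.55 [ 73. 346.] (array([640.1,  63.8]), array([154.3,  69.2]), -57.1) top (array([642.8,  43.1]), array([63.8, 33.9]), -57.3) [0.068 0.106]
last 0.76 [280. 279.] (array([ 548.4, -305.8]), array([164.2,  54.3]), -86.7) top (array([ 555.1, -331.5]), array([58.1, 31.4]), -83.6) [0.044 0.085]
last 0.67 [175. 271.] (array([648.4,  63.6]), array([160.9, 132.5]), -82.8) top (array([645.2,  38.3]), array([57.8, 33.6]), -61.1) [0.064 0.106]
grip 0.56 [278. 280.] [ 0.55211408 -0.33382255  0.09      ]
last 0.76 [193. 343.] (array([ 559.6, -301.9]), array([181.6,  62.2]), -81.8) top (array([ 558.2, -322.9]), array([61.4, 32.7]), -87.6) [0.044 0.089]
last 0.58 [172. 232.] (array([635.5,  71.9]), array([173.6,  60.5]), -57.5) top (array([646.8,  44.8]), array([61.2, 35. ]), -59.0) [0.067 0.11 ]
last 0.55 [237. 333.] (array([ 416.7, -225.9]), array([318.8, 154.9]), 89.9) top (array([444.4, -68.5]), array([22.3,  2.3]), -10.9) [0.006 0.063]
grip 0.64 [194. 357.] [ 0.55484961 -0.33044181  0.09      ]
```

Emit:
move_arm:
  steps:
    - {"jaw": 0,"dp": [0.4,1.1,0],"roll": 0.1}
    - {"jaw": 0,"dp": [0.9,2.3,0],"roll": 0.1}
    - {"jaw": 0,"dp": [1.4,3.6,0],"roll": 0.1}
    - {"jaw": 0,"dp": [1.68,4.3,-0.4],"roll": 0.1}
    - {"jaw": 0,"dp": [1.68,4.3,-1.6],"roll": 0.1}

```text
time: 8.4
eef_pos: [0.649, 0.0458, 0.218]
eef_rot: [0.003, 0.489, 0.872, 0.004]
wrist_force: [1.3, 1.6, -0.1]
grip_width: 0.997
gripper_force: 0.0
```

Emit:
move_arm:
  steps:
    - {"jaw": 0,"dp": [0,0,-1.4],"roll": 0}
    - {"jaw": 0,"dp": [0,0,-2.8],"roll": 0}
    - {"jaw": 0,"dp": [0,0,-4.2],"roll": 0}
    - {"jaw": 0,"dp": [0,0,-5.2],"roll": 0}
    - {"jaw": 0,"dp": [0,0,-5.75],"roll": 0}

```text
time: 8.82
eef_pos: [0.6414, 0.0383, 0.0669]
eef_rot: [-0.003, 0.493, 0.87, -0.002]
wrist_force: [-1.5, 0.8, -0.1]
grip_width: 1.002
gripper_force: 0.0
```

Emit:
move_arm:
  steps:
    - {"jaw": 0,"dp": [0,0,0],"roll": 0}
    - {"jaw": 1,"dp": [0,0,0],"roll": 0}
    - {"jaw": 1,"dp": [0,0,0],"roll": 0}
    - {"jaw": 1,"dp": [0,0,0],"roll": 0}
    - {"jaw": 1,"dp": [0,0,0],"roll": 0}

```text
time: 9.23
eef_pos: [0.6458, 0.0398, 0.0733]
eef_rot: [0.001, 0.492, 0.871, 0.001]
wrist_force: [0.0, -0.1, -0.7]
grip_width: 0.456
gripper_force: 0.0
```

Emit:
move_arm:
  steps:
    - {"jaw": 1,"dp": [0,0,0],"roll": 0}
    - {"jaw": 1,"dp": [0,0,0],"roll": 0}
    - {"jaw": 1,"dp": [0,0,0],"roll": 0}
    - {"jaw": 1,"dp": [0,0,0],"roll": 0}

```text
time: 9.57
eef_pos: [0.6458, 0.0397, 0.0734]
eef_rot: [0.001, 0.492, 0.871, 0.001]
wrist_force: [-0.6, -0.0, 6.7]
grip_width: 0.411
gripper_force: 51.6
```

Emit:
move_arm:
  steps:
    - {"jaw": 1,"dp": [0,0,0.8],"roll": 0}
    - {"jaw": 1,"dp": [0,0,1.8],"roll": 0}
    - {"jaw": 1,"dp": [0,0,3],"roll": 0}
    - {"jaw": 1,"dp": [0,0,4],"roll": 0}
    - {"jaw": 1,"dp": [0,-0.5,4.4],"roll": 0}

```text
time: 9.98
eef_pos: [0.6465, 0.0308, 0.1849]
eef_rot: [0.002, 0.49, 0.872, 0.003]
wrist_force: [1.0, 0.6, -1.7]
grip_width: 0.416
gripper_force: 50.8
```

Emit:
move_arm:
  steps:
    - {"jaw": 1,"dp": [0,-1.2,0],"roll": -0.4}
    - {"jaw": 1,"dp": [-0.1,-2.6,0],"roll": -0.9}
    - {"jaw": 1,"dp": [-0.15,-4,0],"roll": -1.4}
    - {"jaw": 1,"dp": [-0.2,-5.4,0],"roll": -1.9}
    - {"jaw": 1,"dp": [-0.25,-6.8,0],"roll": -2.4}

```text
time: 10.4
eef_pos: [0.6367, -0.1452, 0.1802]
eef_rot: [-0.001, 0.598, 0.801, -0.001]
wrist_force: [0.8, 1.1, -3.1]
grip_width: 0.417
gripper_force: 50.9
```

Emit:
move_arm:
  steps:
    - {"jaw": 1,"dp": [0,-1.4,0],"roll": -0.4}
    - {"jaw": 1,"dp": [-0.1,-2.8,0],"roll": -0.8}
    - {"jaw": 1,"dp": [-0.15,-4.2,0],"roll": -1.2}
    - {"jaw": 1,"dp": [-0.2,-5.6,0],"roll": -1.6}
    - {"jaw": 1,"dp": [-0.24,-6.6,0],"roll": -1.9}

```text
time: 10.82
eef_pos: [0.6295, -0.3128, 0.1802]
eef_rot: [-0.0, 0.676, 0.737, -0.002]
wrist_force: [-0.1, -0.7, -2.3]
grip_width: 0.413
gripper_force: 50.8
```

Emit:
move_arm:
  steps:
    - {"jaw": 1,"dp": [0,-0.6,0],"roll": 0}
    - {"jaw": 1,"dp": [0,-0.6,0],"roll": 0}
    - {"jaw": 1,"dp": [0,-0.6,-1.2],"roll": 0}
    - {"jaw": 1,"dp": [0,-0.6,-2.4],"roll": 0}
    - {"jaw": 1,"dp": [0,-0.6,-3.4],"roll": 0}

```text
time: 11.23
eef_pos: [0.6312, -0.3216, 0.0937]
eef_rot: [-0.001, 0.674, 0.739, 0.0]
wrist_force: [-0.4, 1.0, -3.1]
grip_width: 0.415
gripper_force: 50.6
```

Emit:
move_arm:
  steps:
    - {"jaw": 1,"dp": [0,0,-0.5],"roll": 0}
    - {"jaw": 1,"dp": [0,0,-0.8],"roll": 0}
    - {"jaw": 1,"dp": [0,0,-0.8],"roll": 0}

```text
time: 11.48
eef_pos: [0.6313, -0.3218, 0.0745]
eef_rot: [-0.002, 0.674, 0.739, -0.0]
wrist_force: [0.4, 0.1, -2.9]
grip_width: 0.416
gripper_force: 50.7
```

Run:
```python
from h import *
tool(); save("s3",lasts("side"))
```

```text
tcp [ 0.6313 -0.3218  0.0745] yaw_y 5.3 F [ 0.4  0.1 -2.9] t 11.4833 j [ 0.01  0.73  0.62  1.53 -0.47  1.03  0.85]
last 0.67 [278. 312.] (array([ 609.3, -282.8]), array([197.4,  80.5]), -83.6) top (array([ 583.9, -318.3]), array([22.8,  4.6]), -0.5) [0.068 0.108]
last 0.61 [284. 279.] (array([ 552.8, -305.7]), array([164.9,  54.3]), -81.8) top (array([ 554.8, -331. ]), array([60.9, 32.9]), -83.3) [0.045 0.086]
grip 0.8 [283. 276.] [ 0.53868047 -0.34236788  0.09      ]
```

Emit:
move_arm:
  steps:
    - {"jaw": 1,"dp": [0,0,-0.4],"roll": 0}
    - {"jaw": 1,"dp": [0,0,-0.7],"roll": 0}
    - {"jaw": 1,"dp": [0,0,-0.84],"roll": 0}
    - {"jaw": 1,"dp": [0,0,-0.84],"roll": 0}
    - {"jaw": 1,"dp": [0,0,-0.84],"roll": 0}

```text
time: 12.05
eef_pos: [0.632, -0.3225, 0.0549]
eef_rot: [-0.0, 0.674, 0.739, -0.0]
wrist_force: [0.2, -0.4, -2.5]
grip_width: 0.414
gripper_force: 50.8
```

Emit:
move_arm:
  steps:
    - {"jaw": 0.35,"dp": [0,0,0],"roll": 0}
    - {"jaw": 0.35,"dp": [0,0,0],"roll": 0}
    - {"jaw": 0.35,"dp": [0,0,0],"roll": 0}
    - {"jaw": 0.35,"dp": [0,0,0.5],"roll": 0}
    - {"jaw": 0.35,"dp": [0,0,1.5],"roll": 0}

```text
time: 12.47
eef_pos: [0.6305, -0.3213, 0.091]
eef_rot: [-0.003, 0.674, 0.739, -0.001]
wrist_force: [-0.1, -0.4, -0.6]
grip_width: 0.651
gripper_force: 0.0
```

Emit:
move_arm:
  steps:
    - {"jaw": 0.35,"dp": [0,0,1.5],"roll": 0}
    - {"jaw": 0.35,"dp": [0,0,3],"roll": 0}
    - {"jaw": 0,"dp": [0,0,4.5],"roll": 0}
    - {"jaw": 0,"dp": [0,1.5,5.5],"roll": 0}
    - {"jaw": 0,"dp": [0,3,6.5],"roll": 0}

```text
time: 12.88
eef_pos: [0.6314, -0.2567, 0.256]
eef_rot: [0.003, 0.676, 0.737, 0.0]
wrist_force: [1.1, 1.3, 0.3]
grip_width: 0.999
gripper_force: 0.0
```

Emit:
move_arm:
  steps:
    - {"jaw": 0,"dp": [-0.4,1.6,0.5],"roll": 0}
    - {"jaw": 0,"dp": [-0.8,3.2,0.6],"roll": 0}
    - {"jaw": 0,"dp": [-1.2,4.8,0.8],"roll": 0}
    - {"jaw": 0,"dp": [-1.6,6.4,1],"roll": 0}
    - {"jaw": 0,"dp": [-2,8,1],"roll": 0}

```text
time: 13.3
eef_pos: [0.5822, -0.0525, 0.2791]
eef_rot: [0.001, 0.674, 0.738, 0.002]
wrist_force: [1.0, 0.7, 0.4]
grip_width: 0.999
gripper_force: 0.0
```

Emit:
move_arm:
  steps:
    - {"jaw": 0,"dp": [-0.4,1.6,0],"roll": 0.8}
    - {"jaw": 0,"dp": [-0.8,3.2,0],"roll": 1.6}
    - {"jaw": 0,"dp": [-1.2,4.8,0],"roll": 2.4}
    - {"jaw": 0,"dp": [-1.6,6.4,0],"roll": 3.2}
    - {"jaw": 0,"dp": [-2,8,0],"roll": 4}

```text
time: 13.72
eef_pos: [0.5318, 0.1477, 0.2784]
eef_rot: [0.001, 0.504, 0.864, 0.001]
wrist_force: [0.5, 0.6, -0.4]
grip_width: 0.999
gripper_force: 0.0
```

```bash
cat >> h.py <<'E'
def blanks(n,pr=True):
    p,d,i=cam(n); out=[]
    for q in trace("blank_a",n):
        if q["score"]<.25: continue
        m=q["region"]&(d>0); r,c=np.nonzero(m)
        if len(r)<30: continue
        w=world(i,r,c,d[m]); h=np.median(w[:,2]); 
        w2=plane(i,r,c,h); b=box(w2); print("blank",round(q["score"],2),np.round(q["point"]),len(r),"z",round(h,4),"xy",b[0],b[1],"ang",b[2],"rgb",np.median(p[m],0))
    return p
E
python3 - <<'E'
from h import *
tool(); lasts("side");lasts("top"); save("w4",blanks("wrist")); save("s4",blanks("side")); save("t4",blanks("top"))
E
```

```text
tcp [0.5318 0.1477 0.2784] yaw_y 29.4 F [ 0.5  0.6 -0.4] t 13.7167 j [-0.83  0.21  0.57  1.72 -0.12  1.24  0.28]
last 0.85 [274. 305.] (array([ 640. , -294.9]), array([166. ,  74.3]), -84.2) top (array([ 630.9, -322.7]), array([57.6, 33.7]), -87.2) [0.044 0.086]
last 0.81 [281. 280.] (array([ 560.4, -302.8]), array([167.9,  70.8]), -81.1) top (array([ 555.8, -330.8]), array([61.7, 34.3]), -83.8) [0.044 0.085]
grip 0.96 [280. 278.] [ 0.54655654 -0.33828118  0.09      ]
last 0.93 [194. 342.] (array([ 553.8, -301.4]), array([178.6,  56.8]), -85.4) top (array([ 558.1, -323.2]), array([61.3, 32.5]), -88.6) [0.045 0.088]
last 0.69 [174. 338.] (array([ 633.8, -293.5]), array([180.6,  58.9]), -86.5) top (array([ 635. , -315.9]), array([60.3, 31.3]), -82.8) [0.044 0.089]
grip 0.63 [194. 355.] [ 0.55493778 -0.32176272  0.09      ]
blank 0.75 [  9. 373.] 1085 z 0.0121 xy [566.1 348.9] [73.1 25.1] ang 29.7 rgb [175. 102.  74.]
blank 0.75 [115. 347.] 2300 z 0.0121 xy [609.8 235.9] [74.  48.4] ang 1.5 rgb [177. 104.  76.]
blank 0.57 [ 24. 190.] 2851 z 0.0121 xy [391.9 239.8] [73.1 52.1] ang 19.5 rgb [177. 104.  75.]
blank 0.71 [150. 251.] 182 z 0.0115 xy [609.1 231.1] [67.6 54.2] ang 3.2 rgb [245. 143.  70.]
blank 0.67 [133. 226.] 184 z 0.0113 xy [559.9 362. ] [74.4 60.4] ang 14.7 rgb [244. 142.  69.]
blank 0.51 [161. 186.] 244 z 0.0111 xy [388.7 232.7] [71.5 65.5] ang 23.2 rgb [243. 141.  69.]
blank 0.49 [283. 277.] 1230 z 0.0439 xy [ 552.4 -317. ] [168.3  61.4] ang -81.4 rgb [ 18.  80. 179.]
blank 0.6 [187. 144.] 312 z 0.0143 xy [561.4 370.8] [73.  51.2] ang 16.5 rgb [202. 125.  94.]
```

View pics/w4.png

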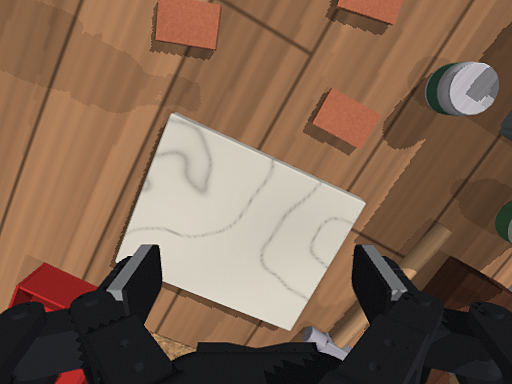

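Both lasts stand on the mat. The wrist picture shows a clear slab and three blanks, at px (188,22), (345,118) and (368,5). I'll go above the middle one, at (610,236) mm, and turn to its angle.

Emit:
move_arm:
  steps:
    - {"jaw": 0,"dp": [0.6,0.7,0],"roll": 1.1}
    - {"jaw": 0,"dp": [1.2,1.4,0],"roll": 2.2}
    - {"jaw": 0,"dp": [1.8,2.1,0],"roll": 3.3}
    - {"jaw": 0,"dp": [2.4,2.8,0],"roll": 4.4}
    - {"jaw": 0,"dp": [3.1,3.5,-1],"roll": 5.5}

```text
time: 14.73
eef_pos: [0.6135, 0.2353, 0.2563]
eef_rot: [0.004, 0.237, 0.971, 0.003]
wrist_force: [1.6, 0.3, 1.0]
grip_width: 0.999
gripper_force: 0.0
```

Emit:
move_arm:
  steps:
    - {"jaw": 0,"dp": [0,0,-0.5],"roll": 1.1}
    - {"jaw": 0,"dp": [0,0,-1],"roll": 2.2}
    - {"jaw": 0,"dp": [0,0,-1.5],"roll": 3.3}
    - {"jaw": 0,"dp": [0,0,-2],"roll": 4.4}
    - {"jaw": 0,"dp": [0,0,-2],"roll": 4.9}

```text
time: 15.15
eef_pos: [0.6083, 0.2329, 0.1983]
eef_rot: [-0.003, -0.017, 1.0, -0.001]
wrist_force: [-1.3, 0.2, -1.1]
grip_width: 1.001
gripper_force: 0.0
```

Emit:
move_arm:
  steps:
    - {"jaw": 0,"dp": [0,0,0],"roll": 0}
    - {"jaw": 0,"dp": [0,0,0],"roll": 0}

```text
time: 15.32
eef_pos: [0.6102, 0.2334, 0.2016]
eef_rot: [0.0, -0.013, 1.0, 0.0]
wrist_force: [0.7, 0.1, -0.4]
grip_width: 0.998
gripper_force: 0.0
```

Run:
```python
from h import *
tool(); save("w5",blanks("wrist"))
p,d,i=cam("wrist")
for q in trace("slab","wrist")[:1]:
    m=q["region"]&(d>0);r,c=np.nonzero(m);w=world(i,r,c,d[m]);print("slab",box(w[w[:,2]>.02]))
```

```text
tcp [0.6102 0.2334 0.2016] yaw_y -88.5 F [ 0.7  0.1 -0.4] t 15.3167 j [-0.67  0.44  0.33  1.57 -0.15  1.15  1.29]
blank 0.91 [162. 260.] 3111 z 0.012 xy [609.  235.7] [71.1 49.1] ang 1.5 rgb [205. 121.  89.]
blank 0.55 [119. 389.] 3516 z 0.0122 xy [559.6 367.5] [71.5 50.9] ang 14.1 rgb [205. 121.  88.]
slab (array([577.3,  49.9]), array([236.9, 205.6]), 3.2)
```

View pics/w5.png

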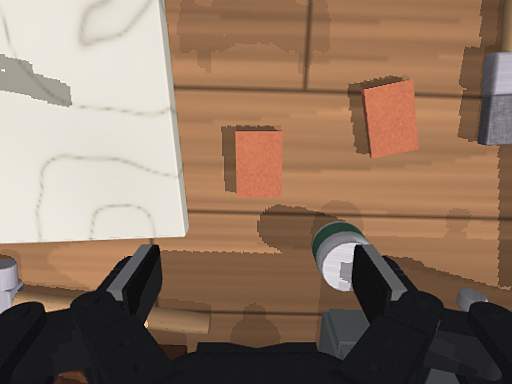

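The wrist picture shows the blank at px (260,163), lined up between the fingers, with the tin at (340,265) clear of them. I'll descend, grip and lift.

Emit:
move_arm:
  steps:
    - {"jaw": 0,"dp": [-0.05,0.08,-1.4],"roll": 0}
    - {"jaw": 0,"dp": [-0.05,0.08,-2.8],"roll": 0}
    - {"jaw": 0,"dp": [-0.05,0.08,-4.2],"roll": 0}
    - {"jaw": 0,"dp": [-0.05,0.08,-5.6],"roll": 0}
    - {"jaw": 0,"dp": [-0.05,0.08,-6.6],"roll": 0}

```text
time: 15.93
eef_pos: [0.6072, 0.2356, 0.0339]
eef_rot: [-0.001, -0.014, 1.0, -0.001]
wrist_force: [-0.3, 0.3, -0.5]
grip_width: 1.001
gripper_force: 0.0
```

Emit:
move_arm:
  steps:
    - {"jaw": 0,"dp": [0,0,-0.4],"roll": 0}
    - {"jaw": 0,"dp": [0,0,-0.8],"roll": 0}
    - {"jaw": 0,"dp": [0,0,-1.2],"roll": 0}
    - {"jaw": 0,"dp": [0,0,-1.35],"roll": 0}
    - {"jaw": 0,"dp": [0,0,-1.35],"roll": 0}

```text
time: 16.35
eef_pos: [0.6089, 0.236, 0.0031]
eef_rot: [0.0, -0.014, 1.0, 0.0]
wrist_force: [0.0, -0.2, 0.5]
grip_width: 0.998
gripper_force: 0.0
```

Emit:
move_arm:
  steps:
    - {"jaw": 0.2,"dp": [0,0,0],"roll": 0}
    - {"jaw": 1,"dp": [0,0,0],"roll": 0}
    - {"jaw": 1,"dp": [0,0,0],"roll": 0}
    - {"jaw": 1,"dp": [0,0,0],"roll": 0}
    - {"jaw": 1,"dp": [0,0,0],"roll": 0}
  newtons: 35

```text
time: 16.77
eef_pos: [0.6094, 0.2362, 0.0042]
eef_rot: [0.001, -0.014, 1.0, 0.001]
wrist_force: [-1.7, -0.2, 5.9]
grip_width: 0.546
gripper_force: 36.2
```

Emit:
move_arm:
  steps:
    - {"jaw": 1,"dp": [0,0,0],"roll": 0}
    - {"jaw": 1,"dp": [0,0,0],"roll": 0}
    - {"jaw": 1,"dp": [0,0,0],"roll": 0}

```text
time: 17.02
eef_pos: [0.6094, 0.2362, 0.0042]
eef_rot: [0.001, -0.014, 1.0, 0.001]
wrist_force: [-1.0, -0.4, 5.7]
grip_width: 0.543
gripper_force: 36.2
```

Emit:
move_arm:
  steps:
    - {"jaw": 1,"dp": [0,0,0.8],"roll": 0}
    - {"jaw": 1,"dp": [0,0,2],"roll": 0}
    - {"jaw": 1,"dp": [0,0,3.5],"roll": 0}
    - {"jaw": 1,"dp": [0,0,5],"roll": 0}
    - {"jaw": 1,"dp": [0,0,6.5],"roll": 0}

```text
time: 17.43
eef_pos: [0.608, 0.2355, 0.1665]
eef_rot: [-0.0, -0.014, 1.0, -0.0]
wrist_force: [0.1, 0.5, -1.1]
grip_width: 0.545
gripper_force: 36.6
```

Emit:
move_arm:
  steps:
    - {"jaw": 1,"dp": [-0.4,-1,0.6],"roll": 0.1}
    - {"jaw": 1,"dp": [-0.9,-2.2,1.2],"roll": 0.2}
    - {"jaw": 1,"dp": [-1.4,-3.4,1.8],"roll": 0.3}
    - {"jaw": 1,"dp": [-1.9,-4.5,2],"roll": 0.4}
    - {"jaw": 1,"dp": [-2.1,-5,2],"roll": 0.47}

```text
time: 17.85
eef_pos: [0.5554, 0.1058, 0.2171]
eef_rot: [0.001, -0.037, 0.999, -0.0]
wrist_force: [0.5, -0.9, -0.3]
grip_width: 0.543
gripper_force: 36.6
```

Emit:
move_arm:
  steps:
    - {"jaw": 1,"dp": [0,0,0],"roll": 0}
    - {"jaw": 1,"dp": [0,0,0],"roll": 0}

```text
time: 18.02
eef_pos: [0.5558, 0.1108, 0.2151]
eef_rot: [-0.0, -0.038, 0.999, 0.001]
wrist_force: [-0.0, 1.2, -0.1]
grip_width: 0.549
gripper_force: 36.6
```

Run:
```python
from h import *
tool(); p,d,i=cam("wrist"); save("w6",p)
for q in trace("slab","wrist")[:1]:
    m=q["region"]&(d>0);r,c=np.nonzero(m);w=world(i,r,c,d[m]);k=abs(w[:,2]-.025)<.004;pp=plane(i,r[k],c[k],.025);print("slab",q["score"],k.sum(),box(pp),np.median(w[:,2]))
    R=np.array([[np.cos(.075),np.sin(.075)],[-np.sin(.075),np.cos(.075)]]); uv=pp[:,:2]@R.T; print("uv extents",uv.min(0),uv.max(0),"mean edge pct",np.percentile(uv,[.2,99.8],axis=0))
```

```text
tcp [0.5558 0.1108 0.2151] yaw_y -85.6 F [-0.   1.2 -0.1] t 18.0167 j [-0.57  0.28  0.36  1.77 -0.11  1.12  1.48]
slab 0.98 42569 (array([560.7,  40. ]), array([268.1, 218.7]), 3.9) 0.024993520187048635
uv extents [ 0.42749218 -0.11191204] [0.69552284 0.10789899] mean edge pct [[ 0.42856613 -0.11057285]
 [ 0.69384124  0.10695182]]
```

View pics/w6.png

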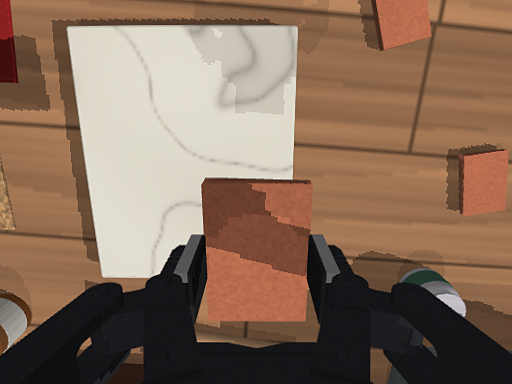

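The wrist picture shows the blank held at px (258,250) and the whole slab: centre (560.7,40.0) mm, yaw 3.9 deg. I'll place this blank in the +y slot.

Emit:
move_arm:
  steps:
    - {"jaw": 1,"dp": [0,0.08,-1.4],"roll": -0.05}
    - {"jaw": 1,"dp": [0,0.08,-2.8],"roll": -0.05}
    - {"jaw": 1,"dp": [0,0.08,-4.2],"roll": -0.05}
    - {"jaw": 1,"dp": [0,0.08,-5.6],"roll": -0.05}
    - {"jaw": 1,"dp": [0,0.08,-6.4],"roll": -0.05}

```text
time: 18.53
eef_pos: [0.5535, 0.1147, 0.0507]
eef_rot: [-0.003, -0.038, 0.999, -0.0]
wrist_force: [-0.3, 0.1, 0.3]
grip_width: 0.547
gripper_force: 36.6
```

Emit:
move_arm:
  steps:
    - {"jaw": 1,"dp": [0,0,-0.4],"roll": 0}
    - {"jaw": 1,"dp": [0,0,-0.7],"roll": 0}
    - {"jaw": 1,"dp": [0,0,-0.95],"roll": 0}
    - {"jaw": 1,"dp": [0,0,-1],"roll": 0}
    - {"jaw": 1,"dp": [0,0,-1],"roll": 0}

```text
time: 18.95
eef_pos: [0.5569, 0.1133, 0.031]
eef_rot: [0.001, -0.037, 0.999, 0.0]
wrist_force: [0.1, -0.3, -0.9]
grip_width: 0.543
gripper_force: 36.6
```

Emit:
move_arm:
  steps:
    - {"jaw": 0.34,"dp": [0,0,0],"roll": 0}
    - {"jaw": 0.34,"dp": [0,0,0],"roll": 0}
    - {"jaw": 0.34,"dp": [0,0,0],"roll": 0}
    - {"jaw": 0.34,"dp": [0,0,0.5],"roll": 0}
    - {"jaw": 0.34,"dp": [0,0,1.5],"roll": 0}

```text
time: 19.37
eef_pos: [0.5538, 0.1124, 0.0668]
eef_rot: [-0.003, -0.036, 0.999, -0.001]
wrist_force: [1.0, 0.5, -0.3]
grip_width: 0.658
gripper_force: 0.0
```

Emit:
move_arm:
  steps:
    - {"jaw": 0.34,"dp": [0,0,1],"roll": 0}
    - {"jaw": 0,"dp": [0,1,2.2],"roll": 0.2}
    - {"jaw": 0,"dp": [0,2.5,3.4],"roll": 0.6}
    - {"jaw": 0,"dp": [0,4,4.6],"roll": 1}
    - {"jaw": 0,"dp": [0,5.5,5.5],"roll": 1.4}

```text
time: 19.78
eef_pos: [0.5567, 0.2384, 0.2013]
eef_rot: [0.002, -0.11, 0.994, 0.001]
wrist_force: [1.4, -0.3, -0.4]
grip_width: 0.999
gripper_force: 0.0
```

Emit:
move_arm:
  steps:
    - {"jaw": 0,"dp": [0,1.5,0],"roll": 0.2}
    - {"jaw": 0,"dp": [0.1,3,0],"roll": 0.2}
    - {"jaw": 0,"dp": [0.1,4.4,0],"roll": 0.2}
    - {"jaw": 0,"dp": [0.1,4.5,0],"roll": 0.2}
    - {"jaw": 0,"dp": [0.1,4.5,0],"roll": 0.2}

```text
time: 20.2
eef_pos: [0.5573, 0.3543, 0.1982]
eef_rot: [0.0, -0.123, 0.992, 0.001]
wrist_force: [0.9, -0.4, -0.7]
grip_width: 0.999
gripper_force: 0.0
```

Run:
```python
from h import *
tool(); blanks("wrist"); blanks("side")
```

```text
tcp [0.5573 0.3543 0.1982] yaw_y -75.9 F [ 0.9 -0.4 -0.7] t 20.2 j [-0.81  0.45  0.25  1.55 -0.12  1.15  1.28]
blank 0.81 [109.  20.] 2740 z 0.0367 xy [556.2 127.7] [70.4 35.4] ang 1.9 rgb [219. 130.  95.]
blank 0.73 [171. 267.] 3113 z 0.012 xy [558.5 368.2] [71.1 49. ] ang 13.4 rgb [223. 134.  98.]
blank 0.67 [  3. 173.] 195 z 0.006 xy [425.8 247.1] [42.7  4.2] ang -76.4 rgb [148.  92.  66.]
blank 0.63 [162. 187.] 212 z 0.0111 xy [390.3 230.5] [71.1 57.7] ang 19.4 rgb [244.5 141.   69. ]
blank 0.55 [134. 227.] 188 z 0.0115 xy [559.  361.7] [75.2 63.6] ang 14.7 rgb [244. 142.  69.]
blank 0.53 [173. 240.] 258 z 0.0364 xy [557.6 108.3] [72.3 59.1] ang 5.1 rgb [245. 143.  70.]
```

Emit:
move_arm:
  steps:
    - {"jaw": 0,"dp": [0.05,0.56,-0.6],"roll": -0.1}
    - {"jaw": 0,"dp": [0.05,0.56,-2],"roll": -0.1}
    - {"jaw": 0,"dp": [0.05,0.56,-3.4],"roll": -0.1}
    - {"jaw": 0,"dp": [0.05,0.56,-4.8],"roll": -0.1}
    - {"jaw": 0,"dp": [0.05,0.56,-6.2],"roll": -0.1}

```text
time: 20.82
eef_pos: [0.5606, 0.3626, 0.0418]
eef_rot: [0.001, -0.113, 0.994, -0.0]
wrist_force: [1.2, -0.8, 0.1]
grip_width: 0.999
gripper_force: 0.0
```

Emit:
move_arm:
  steps:
    - {"jaw": 0,"dp": [0,0,-0.6],"roll": 0}
    - {"jaw": 0,"dp": [0,0,-1.1],"roll": 0}
    - {"jaw": 0,"dp": [0,0,-1.5],"roll": 0}
    - {"jaw": 0,"dp": [0,0,-1.62],"roll": 0}
    - {"jaw": 0,"dp": [0,0,-1.62],"roll": 0}

```text
time: 21.23
eef_pos: [0.5603, 0.3641, 0.0022]
eef_rot: [0.0, -0.114, 0.993, 0.0]
wrist_force: [0.4, 0.3, -0.4]
grip_width: 0.999
gripper_force: 0.0
```

Emit:
move_arm:
  steps:
    - {"jaw": 0.2,"dp": [0,0,0],"roll": 0}
    - {"jaw": 1,"dp": [0,0,0],"roll": 0}
    - {"jaw": 1,"dp": [0,0,0],"roll": 0}
    - {"jaw": 1,"dp": [0,0,0],"roll": 0}
    - {"jaw": 1,"dp": [0,0,0],"roll": 0}

```text
time: 21.65
eef_pos: [0.5608, 0.3654, 0.0036]
eef_rot: [0.001, -0.115, 0.993, 0.001]
wrist_force: [-0.5, 0.0, 5.9]
grip_width: 0.544
gripper_force: 36.6
```

Emit:
move_arm:
  steps:
    - {"jaw": 1,"dp": [0,0,0],"roll": 0}
    - {"jaw": 1,"dp": [0,0,0],"roll": 0}
    - {"jaw": 1,"dp": [0,0,0],"roll": 0}

```text
time: 21.9
eef_pos: [0.5607, 0.3654, 0.0036]
eef_rot: [0.001, -0.115, 0.993, 0.001]
wrist_force: [-0.4, -0.4, 6.4]
grip_width: 0.546
gripper_force: 36.6
```

Emit:
move_arm:
  steps:
    - {"jaw": 1,"dp": [0,0,0.8],"roll": 0}
    - {"jaw": 1,"dp": [0,-0.2,2],"roll": 0}
    - {"jaw": 1,"dp": [0,-1,3.2],"roll": -0.1}
    - {"jaw": 1,"dp": [0,-2.2,4],"roll": -0.2}
    - {"jaw": 1,"dp": [0,-3.6,4],"roll": -0.4}

```text
time: 22.32
eef_pos: [0.5626, 0.2774, 0.1071]
eef_rot: [0.004, -0.096, 0.995, 0.003]
wrist_force: [1.7, -0.9, -0.4]
grip_width: 0.546
gripper_force: 36.5
```

Emit:
move_arm:
  steps:
    - {"jaw": 1,"dp": [0,-1.5,0],"roll": -0.2}
    - {"jaw": 1,"dp": [0,-3,0],"roll": -0.4}
    - {"jaw": 1,"dp": [0,-4.5,0],"roll": -0.6}
    - {"jaw": 1,"dp": [0,-6,0],"roll": -0.8}
    - {"jaw": 1,"dp": [0.05,-7.2,0],"roll": -1}

```text
time: 22.73
eef_pos: [0.5602, 0.0908, 0.102]
eef_rot: [-0.0, -0.04, 0.999, -0.001]
wrist_force: [-0.2, -0.9, -1.1]
grip_width: 0.547
gripper_force: 36.5
```

Emit:
move_arm:
  steps:
    - {"jaw": 1,"dp": [0,-1.2,0],"roll": -0.15}
    - {"jaw": 1,"dp": [0,-2,0],"roll": -0.15}
    - {"jaw": 1,"dp": [0,-2.2,0],"roll": -0.15}
    - {"jaw": 1,"dp": [0,-2.2,0],"roll": -0.15}

```text
time: 23.07
eef_pos: [0.5608, 0.0373, 0.102]
eef_rot: [-0.0, -0.032, 0.999, -0.0]
wrist_force: [-1.0, 0.5, -1.0]
grip_width: 0.547
gripper_force: 36.5
```

Emit:
move_arm:
  steps:
    - {"jaw": 1,"dp": [0.05,0.05,-1.2],"roll": 0}
    - {"jaw": 1,"dp": [0.05,0.05,-2.2],"roll": 0}
    - {"jaw": 1,"dp": [0.05,0.05,-2.7],"roll": 0}
    - {"jaw": 1,"dp": [0.05,0.05,-2.86],"roll": 0}
    - {"jaw": 1,"dp": [0.05,0.05,-2.86],"roll": 0}

```text
time: 23.48
eef_pos: [0.5615, 0.0425, 0.0298]
eef_rot: [-0.001, -0.035, 0.999, 0.0]
wrist_force: [0.1, 0.3, -0.5]
grip_width: 0.551
gripper_force: 36.5
```

Emit:
move_arm:
  steps:
    - {"jaw": 0.34,"dp": [0,0,0],"roll": 0}
    - {"jaw": 0.34,"dp": [0,0,0],"roll": 0}
    - {"jaw": 0.34,"dp": [0,0,0],"roll": 0}
    - {"jaw": 0.34,"dp": [0,0,0.5],"roll": 0}
    - {"jaw": 0.34,"dp": [0,0,1.5],"roll": 0}

```text
time: 23.9
eef_pos: [0.5602, 0.0406, 0.0669]
eef_rot: [-0.003, -0.034, 0.999, -0.0]
wrist_force: [-0.5, -0.0, 0.2]
grip_width: 0.659
gripper_force: 0.0
```

Emit:
move_arm:
  steps:
    - {"jaw": 0.34,"dp": [0,0,1],"roll": 0}
    - {"jaw": 0,"dp": [-0.7,0.7,2.2],"roll": 0.2}
    - {"jaw": 0,"dp": [-1.7,1.7,3.4],"roll": 0.6}
    - {"jaw": 0,"dp": [-2.7,2.7,4.6],"roll": 1}
    - {"jaw": 0,"dp": [-3.7,3.7,5.5],"roll": 1.4}

```text
time: 24.32
eef_pos: [0.4755, 0.1277, 0.2033]
eef_rot: [0.002, -0.107, 0.994, 0.0]
wrist_force: [1.0, 0.8, 0.4]
grip_width: 0.998
gripper_force: 0.0
```

Emit:
move_arm:
  steps:
    - {"jaw": 0,"dp": [-0.9,1.2,0],"roll": 0.4}
    - {"jaw": 0,"dp": [-1.8,2.4,0],"roll": 0.8}
    - {"jaw": 0,"dp": [-2.6,3.6,0],"roll": 1.2}
    - {"jaw": 0,"dp": [-3.05,4.3,0],"roll": 1.3}
    - {"jaw": 0,"dp": [-3.05,4.3,0],"roll": 1.3}

```text
time: 24.73
eef_pos: [0.3964, 0.2399, 0.2016]
eef_rot: [0.001, -0.179, 0.984, 0.002]
wrist_force: [-0.1, 0.0, -0.1]
grip_width: 0.996
gripper_force: 0.0
```

Emit:
move_arm:
  steps:
    - {"jaw": 0,"dp": [0,0,0],"roll": 0}
    - {"jaw": 0,"dp": [0,0,0],"roll": 0}

```text
time: 24.9
eef_pos: [0.4, 0.2342, 0.2009]
eef_rot: [0.001, -0.174, 0.985, 0.0]
wrist_force: [0.6, -0.5, 0.2]
grip_width: 1.001
gripper_force: 0.0
```

Run:
```python
from h import *
tool(); blanks("wrist"); blanks("side")
```

```text
tcp [0.4    0.2342 0.2009] yaw_y -70.0 F [ 0.6 -0.5  0.2] t 24.9 j [-0.8   0.09  0.18  2.01 -0.02  1.04  1.32]
blank 0.91 [254.  96.] 2208 z 0.0368 xy [554.7 113.4] [77.8 50.9] ang 0.8 rgb [212. 125.  92.]
blank 0.76 [248.  34.] 3181 z 0.0367 xy [558.3  44.7] [78.5 54.4] ang 4.8 rgb [210. 124.  90.]
blank 0.64 [157. 265.] 3109 z 0.012 xy [389.3 239.2] [70.4 48.3] ang 19.2 rgb [215. 127.  93.]
blank 0.81 [171. 240.] 256 z 0.0362 xy [556.3 109.2] [72.7 60.8] ang 7.0 rgb [246. 145.  71.]
blank 0.8 [162. 187.] 254 z 0.0112 xy [390.8 232.4] [74.7 65. ] ang 19.4 rgb [243.5 143.   70. ]
blank 0.61 [124. 266.] 281 z 0.0435 xy [699.1 311.2] [117.7  56.1] ang 75.1 rgb [157. 156. 154.]
blank 0.51 [189. 248.] 285 z 0.0363 xy [561.9  37. ] [72.2 57.6] ang 4.7 rgb [246. 145.  72.]
```

Emit:
move_arm:
  steps:
    - {"jaw": 0,"dp": [-0.42,0.2,-0.6],"roll": -0.13}
    - {"jaw": 0,"dp": [-0.42,0.2,-2],"roll": -0.13}
    - {"jaw": 0,"dp": [-0.42,0.2,-3.4],"roll": -0.13}
    - {"jaw": 0,"dp": [-0.42,0.2,-4.8],"roll": -0.13}
    - {"jaw": 0,"dp": [-0.42,0.2,-6.2],"roll": -0.13}

```text
time: 25.52
eef_pos: [0.3894, 0.2395, 0.044]
eef_rot: [0.001, -0.167, 0.986, 0.0]
wrist_force: [0.0, 0.6, -0.7]
grip_width: 1.005
gripper_force: 0.0
```

Emit:
move_arm:
  steps:
    - {"jaw": 0,"dp": [0,0,-0.6],"roll": 0}
    - {"jaw": 0,"dp": [0,0,-1.1],"roll": 0}
    - {"jaw": 0,"dp": [0,0,-1.5],"roll": 0}
    - {"jaw": 0,"dp": [0,0,-1.7],"roll": 0}
    - {"jaw": 0,"dp": [0,0,-1.7],"roll": 0}

```text
time: 25.93
eef_pos: [0.3886, 0.2395, 0.0019]
eef_rot: [-0.001, -0.167, 0.986, -0.0]
wrist_force: [-0.2, -0.7, -0.4]
grip_width: 1.003
gripper_force: 0.0
```

Emit:
move_arm:
  steps:
    - {"jaw": 0.2,"dp": [0,0,0],"roll": 0}
    - {"jaw": 1,"dp": [0,0,0],"roll": 0}
    - {"jaw": 1,"dp": [0,0,0],"roll": 0}
    - {"jaw": 1,"dp": [0,0,0],"roll": 0}
    - {"jaw": 1,"dp": [0,0,0],"roll": 0}

```text
time: 26.35
eef_pos: [0.3894, 0.2405, 0.0037]
eef_rot: [0.001, -0.168, 0.986, 0.0]
wrist_force: [-0.9, -1.3, 5.3]
grip_width: 0.547
gripper_force: 35.7
```

Emit:
move_arm:
  steps:
    - {"jaw": 1,"dp": [0,0,0],"roll": 0}
    - {"jaw": 1,"dp": [0,0,0],"roll": 0}
    - {"jaw": 1,"dp": [0,0,0],"roll": 0}

```text
time: 26.6
eef_pos: [0.3894, 0.2405, 0.0037]
eef_rot: [0.001, -0.168, 0.986, 0.0]
wrist_force: [-1.1, -1.4, 5.2]
grip_width: 0.547
gripper_force: 35.7
```

Emit:
move_arm:
  steps:
    - {"jaw": 1,"dp": [0,0,0.8],"roll": 0}
    - {"jaw": 1,"dp": [0,0,2],"roll": 0}
    - {"jaw": 1,"dp": [0.2,-0.3,3.2],"roll": -0.1}
    - {"jaw": 1,"dp": [0.6,-1,4],"roll": -0.2}
    - {"jaw": 1,"dp": [1.3,-2,4],"roll": -0.4}

```text
time: 27.02
eef_pos: [0.4232, 0.1936, 0.1072]
eef_rot: [0.004, -0.149, 0.989, 0.003]
wrist_force: [1.0, 0.1, -0.8]
grip_width: 0.551
gripper_force: 37.0
```

Emit:
move_arm:
  steps:
    - {"jaw": 1,"dp": [0.8,-1.2,0],"roll": -0.3}
    - {"jaw": 1,"dp": [1.6,-2.4,0],"roll": -0.6}
    - {"jaw": 1,"dp": [2.4,-3.7,0],"roll": -0.9}
    - {"jaw": 1,"dp": [3.2,-5,0],"roll": -1.2}
    - {"jaw": 1,"dp": [3.9,-6.1,0],"roll": -1.5}

```text
time: 27.43
eef_pos: [0.5197, 0.035, 0.1033]
eef_rot: [0.001, -0.067, 0.998, -0.0]
wrist_force: [0.3, -0.6, -0.7]
grip_width: 0.55
gripper_force: 37.0
```

Emit:
move_arm:
  steps:
    - {"jaw": 1,"dp": [0.6,-1,0],"roll": -0.3}
    - {"jaw": 1,"dp": [1.3,-2,0],"roll": -0.6}
    - {"jaw": 1,"dp": [1.7,-2.7,0],"roll": -0.65}
    - {"jaw": 1,"dp": [1.85,-2.9,0],"roll": -0.65}
    - {"jaw": 1,"dp": [1.85,-2.9,0],"roll": -0.65}

```text
time: 27.85
eef_pos: [0.5655, -0.0367, 0.1029]
eef_rot: [0.0, -0.033, 0.999, -0.0]
wrist_force: [-0.0, 0.2, -0.8]
grip_width: 0.547
gripper_force: 37.0
```

Emit:
move_arm:
  steps:
    - {"jaw": 1,"dp": [0,0,0],"roll": 0}
    - {"jaw": 1,"dp": [0,0,0],"roll": 0}

```text
time: 28.02
eef_pos: [0.5641, -0.0327, 0.1024]
eef_rot: [-0.001, -0.036, 0.999, 0.001]
wrist_force: [0.0, 0.4, -0.5]
grip_width: 0.549
gripper_force: 37.0
```

Emit:
move_arm:
  steps:
    - {"jaw": 1,"dp": [0.05,0,-1.2],"roll": 0}
    - {"jaw": 1,"dp": [0.05,0,-2.2],"roll": 0}
    - {"jaw": 1,"dp": [0.05,0,-2.7],"roll": 0}
    - {"jaw": 1,"dp": [0.05,0,-2.87],"roll": 0}
    - {"jaw": 1,"dp": [0.05,0,-2.87],"roll": 0}

```text
time: 28.43
eef_pos: [0.5651, -0.0336, 0.0303]
eef_rot: [-0.001, -0.036, 0.999, 0.0]
wrist_force: [0.5, 0.6, -1.4]
grip_width: 0.543
gripper_force: 37.0
```

Emit:
move_arm:
  steps:
    - {"jaw": 0.34,"dp": [0,0,0],"roll": 0}
    - {"jaw": 0.34,"dp": [0,0,0],"roll": 0}
    - {"jaw": 0.34,"dp": [0,0,0],"roll": 0}
    - {"jaw": 0.34,"dp": [0,0,0.5],"roll": 0}
    - {"jaw": 0.34,"dp": [0,0,1.5],"roll": 0}

```text
time: 28.85
eef_pos: [0.5641, -0.0348, 0.0674]
eef_rot: [-0.003, -0.035, 0.999, 0.0]
wrist_force: [0.4, 0.3, -0.3]
grip_width: 0.655
gripper_force: 0.0
```

Emit:
move_arm:
  steps:
    - {"jaw": 0.34,"dp": [0,0,1.2],"roll": 0}
    - {"jaw": 1,"dp": [0,0.7,2.7],"roll": 0}
    - {"jaw": 1,"dp": [0,1.5,4.2],"roll": 0}
    - {"jaw": 1,"dp": [0,2.5,5.2],"roll": 0}
    - {"jaw": 1,"dp": [0,2.8,5.5],"roll": 0}

```text
time: 29.27
eef_pos: [0.5694, 0.0397, 0.2125]
eef_rot: [0.005, -0.037, 0.999, 0.002]
wrist_force: [0.6, 0.4, 0.0]
grip_width: 0.092
gripper_force: 0.0
```

Emit:
move_arm:
  steps:
    - {"jaw": 1,"dp": [0,0,0],"roll": 0}
    - {"jaw": 1,"dp": [0,0,0],"roll": 0}
    - {"jaw": 1,"dp": [0,0,0],"roll": 0}

```text
time: 29.52
eef_pos: [0.5649, 0.0332, 0.2045]
eef_rot: [-0.001, -0.034, 0.999, -0.001]
wrist_force: [-0.4, -0.7, -0.3]
grip_width: -0.001
gripper_force: 0.0
```

Run:
```python
from h import *
tool(); save("w7",blanks("wrist")); save("t7",blanks("top"))
```

```text
tcp [0.5649 0.0332 0.2045] yaw_y -86.1 F [-0.4 -0.7 -0.3] t 29.5167 j [-0.44  0.29  0.37  1.78 -0.12  1.1   1.61]
blank 0.87 [168. 267.] 3560 z 0.037 xy [561.1  42.3] [70.7 48.4] ang 3.8 rgb [189.  110.5  81. ]
blank 0.86 [163. 340.] 3630 z 0.037 xy [556.6 113.2] [71.9 50.7] ang 4.7 rgb [189. 111.  80.]
blank 0.75 [338. 252.] 242 z 0.022 xy [777.5 -10.1] [133.   19.9] ang 88.5 rgb [150. 123.  94.]
blank 0.75 [189. 214.] 201 z 0.0392 xy [560.8 123.4] [67.2 32.4] ang 5.3 rgb [207. 128.  97.]
blank 0.74 [187. 266.] 160 z 0.0387 xy [571.6 -39.9] [66.7 26.5] ang 1.2 rgb [205. 127.  96.]
```

View pics/w7.png

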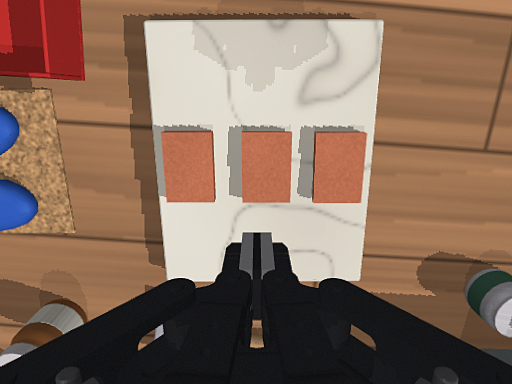

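View pics/t7.png

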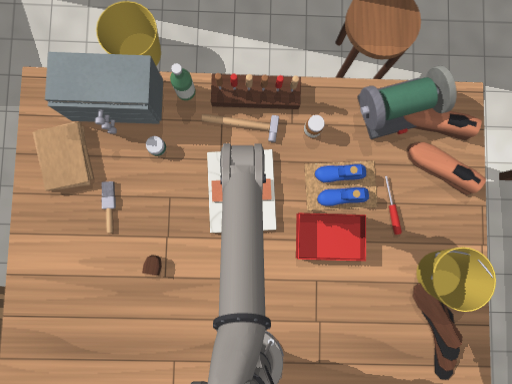

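The wrist picture shows the three blanks lying side by side, at px (190,165), (267,167) and (340,167). The top picture shows both lasts on the mat. Next I'll press the +x corners of each blank with the fingers shut, starting with blank B (the middle one) at its +x+y corner.

Emit:
move_arm:
  steps:
    - {"jaw": 1,"dp": [1.03,1.25,-1.2],"roll": 0}
    - {"jaw": 1,"dp": [1.03,1.25,-2.6],"roll": 0}
    - {"jaw": 1,"dp": [1.03,1.25,-4],"roll": 0}
    - {"jaw": 1,"dp": [1.03,1.25,-5.4],"roll": 0}
    - {"jaw": 1,"dp": [1.03,1.25,-6.2],"roll": 0}

```text
time: 30.13
eef_pos: [0.5889, 0.0655, 0.0461]
eef_rot: [-0.004, -0.035, 0.999, -0.001]
wrist_force: [-0.6, 0.0, 1.0]
grip_width: -0.001
gripper_force: 0.0
```

Emit:
move_arm:
  steps:
    - {"jaw": 1,"dp": [0,0,0],"roll": 0}
    - {"jaw": 1,"dp": [0,0,0],"roll": 0}
    - {"jaw": 1,"dp": [0,0,-0.2],"roll": 0}
    - {"jaw": 1,"dp": [0,0,-0.2],"roll": 0}
    - {"jaw": 1,"dp": [0,0,-0.2],"roll": 0}

```text
time: 30.55
eef_pos: [0.593, 0.0664, 0.0473]
eef_rot: [0.001, -0.035, 0.999, 0.0]
wrist_force: [-0.1, 0.1, -1.1]
grip_width: 0.003
gripper_force: 0.0
```

```bash
cat >> h.py <<'E'
def tilt(shots=1,v=False):
    p,d,i=cam("wrist"); tool()
    for q in trace("blank_a","wrist"):
        m=(q["region"]&(d>0)).astype(np.uint8); m=cv2.erode(m,np.ones((5,5)))>0; r,c=np.nonzero(m)
        if q["score"]<.25 or len(r)<150: continue
        w=world(i,r,c,d[m]); 
        if abs(np.median(w[:,2])-.037)>.008: continue
        for _ in range(3):
            A=np.c_[w[:,:2]-w[:,:2].mean(0),np.ones(len(w))]; s=np.linalg.lstsq(A,w[:,2],rcond=None)[0]
            e=abs(A@s-w[:,2]); w=w[e<max(.0008,2.5*np.median(e))]
        print("blank",round(q["score"],2),"c",np.round(w[:,:2].mean(0)*1000),len(w),"slope dz/dx,dz/dy",np.round(s[:2],3),"z",round(s[2]*1000,1),"res",round(np.median(e)*1000,2))
    return p
E
python3 - <<'E'
from h import *
save("w8",tilt())
E
```

```text
tcp [0.593  0.0665 0.0473] yaw_y -86.0 F [ 1.   0.1 -0.9] t 30.6 j [-0.42  0.52  0.31  1.84 -0.21  0.81  1.64]
blank 0.97 c [565. -33.] 9758 slope dz/dx,dz/dy [-0.    -0.004] z 37.0 res 0.37
blank 0.93 c [555. 113.] 10184 slope dz/dx,dz/dy [-0.002  0.002] z 37.1 res 0.35
blank 0.75 c [560.  42.] 9973 slope dz/dx,dz/dy [-0.001 -0.001] z 37.0 res 0.35
```

View pics/w8.png

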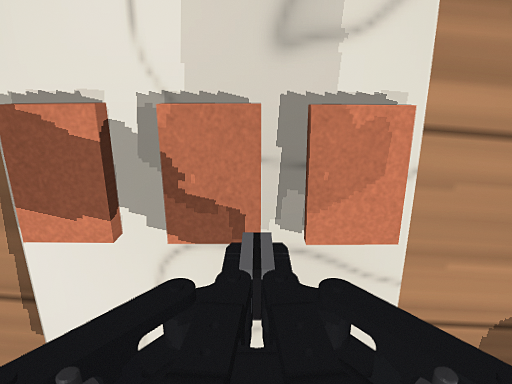

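The wrist picture shows the shut fingertips at px (258,240), over the +x+y corner of the middle blank, and all slopes read zero. I'll press.

Emit:
move_arm:
  steps:
    - {"jaw": 1,"dp": [-0.1,-0.15,0],"roll": 0}
    - {"jaw": 1,"dp": [-0.1,-0.15,-0.2],"roll": 0}
    - {"jaw": 1,"dp": [-0.1,-0.15,-0.35],"roll": 0}
    - {"jaw": 1,"dp": [-0.1,-0.15,-0.45],"roll": 0}
    - {"jaw": 1,"dp": [-0.1,-0.15,-0.5],"roll": 0}

```text
time: 31.07
eef_pos: [0.5898, 0.0622, 0.0368]
eef_rot: [-0.0, -0.034, 0.999, 0.001]
wrist_force: [-10.6, -1.3, 34.9]
grip_width: -0.001
gripper_force: 17.2
```

Emit:
move_arm:
  steps:
    - {"jaw": 1,"dp": [0,0,-0.03],"roll": 0}
    - {"jaw": 1,"dp": [0,0,-0.05],"roll": 0}

```text
time: 31.23
eef_pos: [0.5898, 0.0622, 0.0367]
eef_rot: [-0.0, -0.034, 0.999, 0.001]
wrist_force: [-11.9, -1.6, 37.0]
grip_width: -0.0
gripper_force: 18.4
```

Run:
```python
from h import *
tilt()
```

```text
tcp [0.5898 0.0622 0.0367] yaw_y -86.1 F [-10.2  -1.6  33.7] t 31.2833 j [-0.41  0.53  0.3   1.86 -0.22  0.79  1.65]
blank 0.93 c [564. -33.] 10654 slope dz/dx,dz/dy [ 0.    -0.005] z 37.0 res 0.36
blank 0.81 c [555. 113.] 11447 slope dz/dx,dz/dy [-0.001  0.003] z 37.1 res 0.35
blank 0.58 c [557.  41.] 10525 slope dz/dx,dz/dy [-0.023  0.004] z 37.6 res 0.35
```

Emit:
move_arm:
  steps:
    - {"jaw": 1,"dp": [0,0,0.5],"roll": 0}
    - {"jaw": 1,"dp": [0,0,0.6],"roll": 0}
    - {"jaw": 1,"dp": [0.05,-0.8,0.6],"roll": 0}
    - {"jaw": 1,"dp": [0.1,-1.5,0.6],"roll": 0}
    - {"jaw": 1,"dp": [0.1,-1.5,0.6],"roll": 0}

```text
time: 31.75
eef_pos: [0.5918, 0.0203, 0.0466]
eef_rot: [-0.0, -0.032, 0.999, -0.002]
wrist_force: [0.9, -2.0, 0.1]
grip_width: 0.0
gripper_force: 0.0
```

Emit:
move_arm:
  steps:
    - {"jaw": 1,"dp": [0,0,-0.1],"roll": 0}
    - {"jaw": 1,"dp": [0,0,-0.25],"roll": 0}
    - {"jaw": 1,"dp": [0,0,-0.4],"roll": 0}
    - {"jaw": 1,"dp": [0,0,-0.52],"roll": 0}
    - {"jaw": 1,"dp": [0,0,-0.52],"roll": 0}

```text
time: 32.17
eef_pos: [0.592, 0.0265, 0.0346]
eef_rot: [-0.0, -0.036, 0.999, 0.001]
wrist_force: [-2.2, 0.7, 6.9]
grip_width: 0.004
gripper_force: 3.5
```

Run:
```python
from h import *
tilt()
```

```text
tcp [0.592  0.0265 0.0346] yaw_y -85.9 F [-2.1  0.3  7.1] t 32.2167 j [-0.35  0.53  0.3   1.86 -0.22  0.78  1.71]
blank 0.74 c [564. -33.] 11490 slope dz/dx,dz/dy [-0.    -0.002] z 37.0 res 0.34
blank 0.57 c [557.  42.] 10683 slope dz/dx,dz/dy [-0.087  0.107] z 38.4 res 0.35
blank 0.56 c [556. 113.] 10765 slope dz/dx,dz/dy [-0.     0.005] z 37.1 res 0.36
```

B rocks: slope 0.14 with the corner down 2.4 mm. Next I'll press both +x corners of C.

Emit:
move_arm:
  steps:
    - {"jaw": 1,"dp": [0,0,0.5],"roll": 0}
    - {"jaw": 1,"dp": [0,0,0.8],"roll": 0}
    - {"jaw": 1,"dp": [0.05,-0.8,0.8],"roll": 0}
    - {"jaw": 1,"dp": [0.1,-1.5,0.6],"roll": 0}
    - {"jaw": 1,"dp": [0.1,-1.5,0.52],"roll": 0}

```text
time: 32.68
eef_pos: [0.5948, -0.0168, 0.0478]
eef_rot: [0.001, -0.033, 0.999, -0.001]
wrist_force: [-0.5, -1.2, -0.3]
grip_width: -0.0
gripper_force: 0.0
```

Emit:
move_arm:
  steps:
    - {"jaw": 1,"dp": [0,0,-0.1],"roll": 0}
    - {"jaw": 1,"dp": [0,0,-0.25],"roll": 0}
    - {"jaw": 1,"dp": [0,0,-0.4],"roll": 0}
    - {"jaw": 1,"dp": [0,0,-0.52],"roll": 0}
    - {"jaw": 1,"dp": [0,0,-0.52],"roll": 0}

```text
time: 33.1
eef_pos: [0.5947, -0.0106, 0.0369]
eef_rot: [-0.0, -0.036, 0.999, 0.001]
wrist_force: [-7.2, 1.5, 21.0]
grip_width: 0.001
gripper_force: 10.6
```

Run:
```python
from h import *
tilt()
```

```text
tcp [ 0.5947 -0.0106  0.0369] yaw_y -85.9 F [-7.   0.7 20.9] t 33.15 j [-0.29  0.54  0.31  1.85 -0.22  0.79  1.78]
blank 0.94 c [561.  98.] 4327 slope dz/dx,dz/dy [-0.006  0.036] z 37.0 res 0.45
blank 0.77 c [559.  42.] 11114 slope dz/dx,dz/dy [-0.001  0.003] z 37.1 res 0.34
blank 0.55 c [562. -35.] 10865 slope dz/dx,dz/dy [-0.009 -0.006] z 37.4 res 0.35
```

Emit:
move_arm:
  steps:
    - {"jaw": 1,"dp": [0,0,0.5],"roll": 0}
    - {"jaw": 1,"dp": [0,0,0.6],"roll": 0}
    - {"jaw": 1,"dp": [0.05,-0.8,0.6],"roll": 0}
    - {"jaw": 1,"dp": [0.1,-1.5,0.6],"roll": 0}
    - {"jaw": 1,"dp": [0.1,-1.5,0.52],"roll": 0}

```text
time: 33.62
eef_pos: [0.5973, -0.0541, 0.0474]
eef_rot: [0.001, -0.033, 0.999, -0.002]
wrist_force: [0.0, -1.1, 0.0]
grip_width: -0.0
gripper_force: 0.0
```

Emit:
move_arm:
  steps:
    - {"jaw": 1,"dp": [0,0,-0.1],"roll": 0}
    - {"jaw": 1,"dp": [0,0,-0.25],"roll": 0}
    - {"jaw": 1,"dp": [0,0,-0.4],"roll": 0}
    - {"jaw": 1,"dp": [0,0,-0.52],"roll": 0}
    - {"jaw": 1,"dp": [0,0,-0.52],"roll": 0}

```text
time: 34.03
eef_pos: [0.597, -0.0482, 0.0369]
eef_rot: [-0.001, -0.036, 0.999, 0.001]
wrist_force: [-6.6, 1.8, 23.7]
grip_width: 0.0
gripper_force: 11.8
```

Run:
```python
from h import *
tilt()
```

```text
tcp [ 0.597  -0.0481  0.0369] yaw_y -85.9 F [-8.6  0.8 23.5] t 34.0833 j [-0.23  0.54  0.31  1.84 -0.23  0.8   1.85]
blank 0.92 c [562. -33.] 10570 slope dz/dx,dz/dy [-0.008  0.006] z 37.4 res 0.35
blank 0.77 c [560.  41.] 10482 slope dz/dx,dz/dy [0.    0.005] z 37.1 res 0.36
```

C is flat: neither corner gives. Now A.

Emit:
move_arm:
  steps:
    - {"jaw": 1,"dp": [0,0,0.8],"roll": 0}
    - {"jaw": 1,"dp": [0,1,1.2],"roll": 0}
    - {"jaw": 1,"dp": [-0.1,2.5,1.2],"roll": 0}
    - {"jaw": 1,"dp": [-0.2,4,1.2],"roll": 0}
    - {"jaw": 1,"dp": [-0.32,5.5,1],"roll": 0}

```text
time: 34.55
eef_pos: [0.5894, 0.0904, 0.0598]
eef_rot: [0.001, -0.035, 0.999, 0.001]
wrist_force: [1.3, -0.4, -1.0]
grip_width: 0.001
gripper_force: 0.0
```

Emit:
move_arm:
  steps:
    - {"jaw": 1,"dp": [0,0.25,-0.3],"roll": 0}
    - {"jaw": 1,"dp": [0,0.25,-0.5],"roll": 0}
    - {"jaw": 1,"dp": [0,0.25,-0.7],"roll": 0}
    - {"jaw": 1,"dp": [0,0.25,-0.9],"roll": 0}
    - {"jaw": 1,"dp": [0,0.25,-1],"roll": 0}

```text
time: 34.97
eef_pos: [0.589, 0.0918, 0.0337]
eef_rot: [-0.0, -0.033, 0.999, -0.0]
wrist_force: [-2.7, -0.6, 13.1]
grip_width: 0.002
gripper_force: 6.3
```

Run:
```python
from h import *
tilt()
```

```text
tcp [0.589  0.0917 0.034 ] yaw_y -86.2 F [-1.5 -0.4  3.8] t 35.0167 j [-0.45  0.54  0.3   1.85 -0.21  0.79  1.59]
blank 0.97 c [554. 113.] 11520 slope dz/dx,dz/dy [-0.087  0.109] z 38.3 res 0.36
blank 0.82 c [560.  43.] 11833 slope dz/dx,dz/dy [-0.001  0.001] z 37.0 res 0.34
blank 0.68 c [568. -18.] 4692 slope dz/dx,dz/dy [-0.001 -0.052] z 36.7 res 0.5
```

Emit:
move_arm:
  steps:
    - {"jaw": 1,"dp": [0,0,0.5],"roll": 0}
    - {"jaw": 1,"dp": [0,0,0.7],"roll": 0}
    - {"jaw": 1,"dp": [-0.05,0.8,0.7],"roll": 0}
    - {"jaw": 1,"dp": [-0.1,1.6,0.6],"roll": 0}
    - {"jaw": 1,"dp": [-0.1,1.6,0.52],"roll": 0}

```text
time: 35.48
eef_pos: [0.5869, 0.1391, 0.0481]
eef_rot: [0.001, -0.037, 0.999, 0.002]
wrist_force: [-0.7, 1.0, -0.8]
grip_width: -0.002
gripper_force: 0.0
```

Emit:
move_arm:
  steps:
    - {"jaw": 1,"dp": [0,0,-0.1],"roll": 0}
    - {"jaw": 1,"dp": [0,0,-0.25],"roll": 0}
    - {"jaw": 1,"dp": [0,0,-0.4],"roll": 0}
    - {"jaw": 1,"dp": [0,0,-0.52],"roll": 0}
    - {"jaw": 1,"dp": [0,0,-0.52],"roll": 0}

```text
time: 35.9
eef_pos: [0.5871, 0.1322, 0.0369]
eef_rot: [-0.0, -0.034, 0.999, 0.0]
wrist_force: [-5.5, -0.9, 20.2]
grip_width: 0.003
gripper_force: 9.7
```

Run:
```python
from h import *
tilt()
```

```text
tcp [0.5871 0.1322 0.0369] yaw_y -86.1 F [-4.7 -0.8 19.9] t 35.95 j [-0.52  0.54  0.29  1.83 -0.21  0.8   1.53]
blank 0.94 c [553. 112.] 10600 slope dz/dx,dz/dy [-0.018  0.006] z 37.4 res 0.35
blank 0.83 c [560.  43.] 11113 slope dz/dx,dz/dy [-0.001 -0.003] z 37.0 res 0.35
```

A and B rock, and C is flat. I'll pick up A, opening the jaw only partly because of B next to it.

Emit:
move_arm:
  steps:
    - {"jaw": 1,"dp": [0,0,0.8],"roll": 0}
    - {"jaw": 1,"dp": [0,0,1.8],"roll": 0}
    - {"jaw": 0.3,"dp": [-0.6,-0.4,2.6],"roll": 0}
    - {"jaw": 0.3,"dp": [-1.25,-0.75,2.6],"roll": 0}
    - {"jaw": 0.3,"dp": [-1.25,-0.75,2.6],"roll": 0}

```text
time: 36.42
eef_pos: [0.5533, 0.1116, 0.0999]
eef_rot: [-0.001, -0.033, 0.999, -0.0]
wrist_force: [-0.7, -0.4, 0.0]
grip_width: 0.422
gripper_force: 0.0
```

Emit:
move_arm:
  steps:
    - {"jaw": 0.3,"dp": [0,0,0],"roll": 0}
    - {"jaw": 0.3,"dp": [0,0,0],"roll": 0}
    - {"jaw": 0.3,"dp": [0,0,0],"roll": 0}

```text
time: 36.67
eef_pos: [0.5557, 0.1154, 0.0985]
eef_rot: [-0.0, -0.035, 0.999, -0.0]
wrist_force: [0.8, 0.2, -0.2]
grip_width: 0.703
gripper_force: 0.0
```

Run:
```python
from h import *
tool(); save("w9",blanks("wrist"))
```

```text
tcp [0.5557 0.1154 0.0985] yaw_y -86.0 F [ 0.8  0.2 -0.2] t 36.6667 j [-0.54  0.41  0.33  1.88 -0.17  0.88  1.51]
blank 0.88 [202. 143.] 7209 z 0.0369 xy [561.   43.4] [72.8 50.7] ang 4.4 rgb [178. 104.  76.]
blank 0.73 [202. 255.] 7283 z 0.037 xy [556.1 113.5] [71.1 48. ] ang 4.1 rgb [180. 105.  77.]
blank 0.61 [206.  41.] 7767 z 0.0368 xy [565.5 -30.1] [73.2 56.2] ang 3.7 rgb [177. 104.  75.]
```

View pics/w9.png

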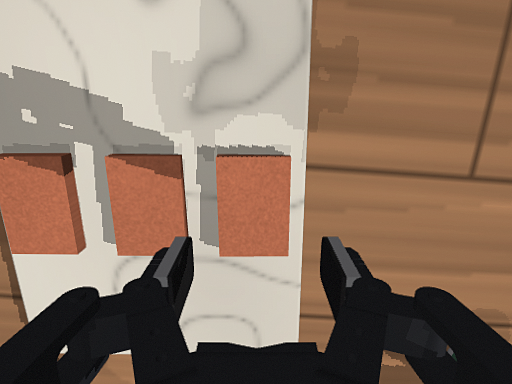

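The wrist picture shows A at px (255,205) between the fingers, with room beside B at (143,205). I'll descend and grip.

Emit:
move_arm:
  steps:
    - {"jaw": 0.3,"dp": [0,-0.03,-0.9],"roll": 0}
    - {"jaw": 0.3,"dp": [0,-0.03,-1.7],"roll": 0}
    - {"jaw": 0.3,"dp": [0,-0.03,-2.4],"roll": 0}
    - {"jaw": 0.3,"dp": [0,-0.03,-2.75],"roll": 0}
    - {"jaw": 0.3,"dp": [0,-0.03,-2.75],"roll": 0}

```text
time: 37.18
eef_pos: [0.5536, 0.1142, 0.028]
eef_rot: [-0.002, -0.035, 0.999, -0.001]
wrist_force: [-1.4, -0.4, -0.3]
grip_width: 0.697
gripper_force: 0.0
```

Emit:
move_arm:
  steps:
    - {"jaw": 0.3,"dp": [0,0,0],"roll": 0}
    - {"jaw": 1,"dp": [0,0,0],"roll": 0}
    - {"jaw": 1,"dp": [0,0,0],"roll": 0}
    - {"jaw": 1,"dp": [0,0,0],"roll": 0}
    - {"jaw": 1,"dp": [0,0,0],"roll": 0}

```text
time: 37.6
eef_pos: [0.5565, 0.1145, 0.0316]
eef_rot: [0.001, -0.035, 0.999, 0.0]
wrist_force: [0.3, -0.2, 4.3]
grip_width: 0.543
gripper_force: 36.4
```

Emit:
move_arm:
  steps:
    - {"jaw": 1,"dp": [0,0,0],"roll": 0}
    - {"jaw": 1,"dp": [0,0,0.8],"roll": 0}
    - {"jaw": 1,"dp": [0,0,2],"roll": 0}
    - {"jaw": 1,"dp": [0,0,3.5],"roll": 0}
    - {"jaw": 1,"dp": [0,0,5],"roll": 0}

```text
time: 38.02
eef_pos: [0.5538, 0.1142, 0.1557]
eef_rot: [-0.001, -0.035, 0.999, -0.0]
wrist_force: [1.5, -0.1, -1.4]
grip_width: 0.543
gripper_force: 36.2
```

Emit:
move_arm:
  steps:
    - {"jaw": 1,"dp": [-0.5,-1.2,0],"roll": -0.1}
    - {"jaw": 1,"dp": [-1.1,-2.6,0],"roll": -0.2}
    - {"jaw": 1,"dp": [-1.6,-4,0],"roll": -0.3}
    - {"jaw": 1,"dp": [-2.2,-5.3,0],"roll": -0.4}
    - {"jaw": 1,"dp": [-2.75,-6.65,0],"roll": -0.4}

```text
time: 38.43
eef_pos: [0.4848, -0.053, 0.1551]
eef_rot: [-0.0, -0.014, 1.0, 0.0]
wrist_force: [0.5, -0.4, -0.7]
grip_width: 0.542
gripper_force: 36.2
```

Emit:
move_arm:
  steps:
    - {"jaw": 1,"dp": [-0.6,-1.4,0],"roll": -0.1}
    - {"jaw": 1,"dp": [-1.2,-2.8,0],"roll": -0.2}
    - {"jaw": 1,"dp": [-1.8,-4.2,0],"roll": -0.3}
    - {"jaw": 1,"dp": [-2.4,-5.6,0],"roll": -0.3}
    - {"jaw": 1,"dp": [-2.75,-6.65,0],"roll": -0.3}

```text
time: 38.85
eef_pos: [0.4149, -0.2207, 0.1552]
eef_rot: [-0.0, 0.003, 1.0, 0.0]
wrist_force: [0.0, 0.0, -1.8]
grip_width: 0.541
gripper_force: 36.2
```

Emit:
move_arm:
  steps:
    - {"jaw": 1,"dp": [0,0,0],"roll": 0}
    - {"jaw": 1,"dp": [0,0,0],"roll": 0}
    - {"jaw": 1,"dp": [0,0,0],"roll": 0}

```text
time: 39.1
eef_pos: [0.4177, -0.2172, 0.1551]
eef_rot: [-0.0, 0.001, 1.0, 0.001]
wrist_force: [-1.0, 1.1, 0.1]
grip_width: 0.547
gripper_force: 36.2
```

Run:
```python
from h import *
tool(); p,d,i=cam("wrist"); save("w10",p)
for q in trace("bin","wrist")[:1]:
    m=q["region"]&(d>0);r,c=np.nonzero(m);w=world(i,r,c,d[m]);print("bin",q["score"],box(w),w.min(0),w.max(0))
```

```text
tcp [ 0.4177 -0.2172  0.1551] yaw_y 89.8 F [-1.   1.1  0.1] t 39.1 j [-0.12  0.18  0.57  2.05 -0.12  0.94  2.08]
bin 0.92 (array([ 428.3, -269. ]), array([277. , 180.2]), -88.7) [ 0.33867906 -0.40682594 -0.00214108] [ 0.52144646 -0.13064079  0.17218785]
```

View pics/w10.png

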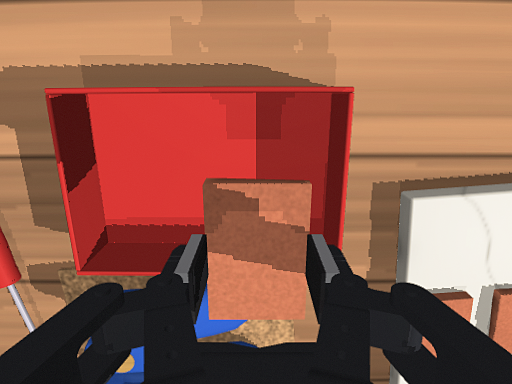

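The wrist picture shows the blank over the right part of the bin, with the bin rim from px (50,90) to (350,270). I'll lower it in and release.

Emit:
move_arm:
  steps:
    - {"jaw": 1,"dp": [0,-0.2,-1.2],"roll": 0}
    - {"jaw": 1,"dp": [0,-0.2,-2.4],"roll": 0}
    - {"jaw": 1,"dp": [0,-0.2,-3.6],"roll": 0}
    - {"jaw": 1,"dp": [0,-0.2,-4.8],"roll": 0}
    - {"jaw": 1,"dp": [0,-0.2,-5.3],"roll": 0}

```text
time: 39.62
eef_pos: [0.4161, -0.2203, 0.0194]
eef_rot: [-0.003, 0.0, 1.0, 0.001]
wrist_force: [-0.2, 0.3, 0.0]
grip_width: 0.541
gripper_force: 36.4
```

Emit:
move_arm:
  steps:
    - {"jaw": 1,"dp": [0,0,-0.2],"roll": 0}
    - {"jaw": 1,"dp": [0,0,-0.4],"roll": 0}
    - {"jaw": 0.3,"dp": [0,0,-0.4],"roll": 0}
    - {"jaw": 0.3,"dp": [0,0,-0.4],"roll": 0}
    - {"jaw": 0.3,"dp": [0,0,-0.4],"roll": 0}

```text
time: 40.03
eef_pos: [0.4189, -0.2234, 0.014]
eef_rot: [0.001, 0.002, 1.0, -0.0]
wrist_force: [0.0, -0.2, -0.0]
grip_width: 0.699
gripper_force: 0.0
```

Emit:
move_arm:
  steps:
    - {"jaw": 0.3,"dp": [0,0,0.8],"roll": 0}
    - {"jaw": 0.3,"dp": [0,0,2],"roll": 0}
    - {"jaw": 0.3,"dp": [0,0,3.5],"roll": 0}
    - {"jaw": 0.3,"dp": [0,0,5],"roll": 0}
    - {"jaw": 0.3,"dp": [0.3,0.7,5.7],"roll": 0.1}

```text
time: 40.45
eef_pos: [0.4262, -0.2103, 0.1608]
eef_rot: [0.004, -0.0, 1.0, -0.002]
wrist_force: [0.6, 0.2, 0.9]
grip_width: 0.697
gripper_force: 0.0
```

Emit:
move_arm:
  steps:
    - {"jaw": 0.3,"dp": [0.7,1.3,0],"roll": 0.1}
    - {"jaw": 0.3,"dp": [1.4,2.6,0],"roll": 0.3}
    - {"jaw": 0.3,"dp": [2.1,3.9,0],"roll": 0.4}
    - {"jaw": 0.3,"dp": [2.8,5.2,0],"roll": 0.5}
    - {"jaw": 0.3,"dp": [3.4,6.4,0],"roll": 0.6}

```text
time: 40.87
eef_pos: [0.5117, -0.0434, 0.1568]
eef_rot: [0.002, -0.036, 0.999, 0.001]
wrist_force: [0.5, -0.8, 0.3]
grip_width: 0.697
gripper_force: 0.0
```

Emit:
move_arm:
  steps:
    - {"jaw": 0.3,"dp": [0.6,1,-0.5],"roll": 0}
    - {"jaw": 0.3,"dp": [1.2,2,-1],"roll": 0}
    - {"jaw": 0.3,"dp": [1.8,3.1,-1.5],"roll": 0}
    - {"jaw": 0.3,"dp": [2,3.5,-2],"roll": 0}
    - {"jaw": 0.3,"dp": [2,3.5,-2],"roll": 0}

```text
time: 41.28
eef_pos: [0.5602, 0.0464, 0.104]
eef_rot: [-0.001, -0.038, 0.999, 0.001]
wrist_force: [-0.7, 0.1, 0.1]
grip_width: 0.706
gripper_force: 0.0
```

Emit:
move_arm:
  steps:
    - {"jaw": 0.3,"dp": [0,0,0],"roll": 0}
    - {"jaw": 0.3,"dp": [0,0,0],"roll": 0}

```text
time: 41.45
eef_pos: [0.5603, 0.0403, 0.1064]
eef_rot: [0.001, -0.034, 0.999, -0.0]
wrist_force: [-0.1, -0.3, 0.1]
grip_width: 0.702
gripper_force: 0.0
```

Run:
```python
from h import *
tool(); save("w11",blanks("wrist")); save("s11",blanks("side"))
```

```text
tcp [0.5603 0.0403 0.1064] yaw_y -86.1 F [-0.1 -0.3  0.1] t 41.45 j [-0.47  0.4   0.4   1.89 -0.19  0.89  1.66]
blank 0.82 [201. 150.] 6848 z 0.0369 xy [565.2 -32.9] [72.9 51.3] ang 3.9 rgb [160.  93.  67.]
blank 0.59 [200. 259.] 6813 z 0.037 xy [560.4  42.4] [71.8 48.4] ang 3.8 rgb [160.  93.  68.]
blank 0.81 [202. 255.] 298 z 0.0364 xy [566.1 -39. ] [67.9 54.5] ang 4.8 rgb [247. 145.  72.]
blank 0.76 [269. 220.] 392 z 0.0149 xy [ 419.5 -224.8] [68.5 50.9] ang -0.3 rgb [246. 143.  70.]
blank 0.74 [186. 248.] 287 z 0.0362 xy [563.   38.1] [72.9 55.6] ang 4.4 rgb [247. 147.  73.]
```

Emit:
move_arm:
  steps:
    - {"jaw": 0.3,"dp": [0,0.1,-0.9],"roll": 0}
    - {"jaw": 0.3,"dp": [0,0.1,-1.8],"roll": 0}
    - {"jaw": 0.3,"dp": [0,0.1,-2.6],"roll": 0}
    - {"jaw": 0.3,"dp": [0,0.1,-3.03],"roll": 0}
    - {"jaw": 0.3,"dp": [0,0.1,-3.03],"roll": 0}

```text
time: 42.07
eef_pos: [0.5583, 0.0437, 0.0277]
eef_rot: [-0.002, -0.034, 0.999, -0.0]
wrist_force: [-0.1, -0.1, 0.3]
grip_width: 0.7
gripper_force: 0.0
```

Emit:
move_arm:
  steps:
    - {"jaw": 0.3,"dp": [0,0,0],"roll": 0}
    - {"jaw": 1,"dp": [0,0,0],"roll": 0}
    - {"jaw": 1,"dp": [0,0,0],"roll": 0}
    - {"jaw": 1,"dp": [0,0,0],"roll": 0}
    - {"jaw": 1,"dp": [0,0,0],"roll": 0}

```text
time: 42.48
eef_pos: [0.5615, 0.0441, 0.0312]
eef_rot: [0.001, -0.035, 0.999, 0.0]
wrist_force: [-1.1, 0.1, 5.9]
grip_width: 0.544
gripper_force: 36.5
```

Emit:
move_arm:
  steps:
    - {"jaw": 1,"dp": [0,0,0],"roll": 0}
    - {"jaw": 1,"dp": [0,0,0.8],"roll": 0}
    - {"jaw": 1,"dp": [0,0,2],"roll": 0}
    - {"jaw": 1,"dp": [0,0,3.5],"roll": 0}
    - {"jaw": 1,"dp": [0,0,5],"roll": 0}

```text
time: 42.9
eef_pos: [0.5593, 0.0444, 0.1556]
eef_rot: [-0.001, -0.035, 0.999, -0.0]
wrist_force: [0.8, 0.2, -1.0]
grip_width: 0.542
gripper_force: 36.3
```

Emit:
move_arm:
  steps:
    - {"jaw": 1,"dp": [-0.5,-1.2,0],"roll": -0.1}
    - {"jaw": 1,"dp": [-1.1,-2.6,0],"roll": -0.2}
    - {"jaw": 1,"dp": [-1.7,-4,0],"roll": -0.3}
    - {"jaw": 1,"dp": [-2.3,-5.4,0],"roll": -0.4}
    - {"jaw": 1,"dp": [-2.85,-6.95,0],"roll": -0.4}

```text
time: 43.32
eef_pos: [0.4879, -0.1298, 0.1549]
eef_rot: [0.0, -0.015, 1.0, 0.001]
wrist_force: [1.2, -0.5, -1.4]
grip_width: 0.54
gripper_force: 36.3
```

Emit:
move_arm:
  steps:
    - {"jaw": 1,"dp": [-0.6,-1.4,0],"roll": -0.1}
    - {"jaw": 1,"dp": [-1.2,-2.8,0],"roll": -0.2}
    - {"jaw": 1,"dp": [-1.8,-4.2,0],"roll": -0.3}
    - {"jaw": 1,"dp": [-2.4,-5.7,0],"roll": -0.3}
    - {"jaw": 1,"dp": [-2.85,-6.95,0],"roll": -0.3}

```text
time: 43.73
eef_pos: [0.4159, -0.3055, 0.155]
eef_rot: [0.0, 0.003, 1.0, -0.0]
wrist_force: [1.1, 0.7, -2.0]
grip_width: 0.543
gripper_force: 36.3
```

Emit:
move_arm:
  steps:
    - {"jaw": 1,"dp": [0,0,0],"roll": 0}
    - {"jaw": 1,"dp": [0,0,0],"roll": 0}
    - {"jaw": 1,"dp": [0,0,0],"roll": 0}

```text
time: 43.98
eef_pos: [0.418, -0.3023, 0.1545]
eef_rot: [0.0, 0.002, 1.0, 0.001]
wrist_force: [0.4, 0.4, -0.2]
grip_width: 0.542
gripper_force: 36.4
```

Emit:
move_arm:
  steps:
    - {"jaw": 1,"dp": [0,-0.05,-1.2],"roll": 0}
    - {"jaw": 1,"dp": [0,-0.05,-2.4],"roll": 0}
    - {"jaw": 1,"dp": [0,-0.05,-3.6],"roll": 0}
    - {"jaw": 1,"dp": [0,-0.05,-4.8],"roll": 0}
    - {"jaw": 1,"dp": [0,-0.05,-5.3],"roll": 0}

```text
time: 44.4
eef_pos: [0.4168, -0.3004, 0.0186]
eef_rot: [-0.002, -0.0, 1.0, 0.002]
wrist_force: [-0.6, 1.1, -1.8]
grip_width: 0.541
gripper_force: 36.4
```

Emit:
move_arm:
  steps:
    - {"jaw": 1,"dp": [0,0,-0.2],"roll": 0}
    - {"jaw": 1,"dp": [0,0,-0.4],"roll": 0}
    - {"jaw": 0.33,"dp": [0,0,-0.4],"roll": 0}
    - {"jaw": 0.33,"dp": [0,0,-0.4],"roll": 0}
    - {"jaw": 0.33,"dp": [0,0,-0.4],"roll": 0}

```text
time: 44.82
eef_pos: [0.4189, -0.305, 0.0136]
eef_rot: [0.001, 0.002, 1.0, -0.001]
wrist_force: [-0.4, -0.6, -0.4]
grip_width: 0.667
gripper_force: 0.0
```

Emit:
move_arm:
  steps:
    - {"jaw": 0.33,"dp": [0,0,0.8],"roll": 0}
    - {"jaw": 0.33,"dp": [0,0,2],"roll": 0}
    - {"jaw": 0.33,"dp": [0,0,3.5],"roll": 0}
    - {"jaw": 0.33,"dp": [0,0,5],"roll": 0}
    - {"jaw": 0.33,"dp": [0.2,0.7,6.5],"roll": 0}

```text
time: 45.23
eef_pos: [0.4213, -0.2905, 0.1778]
eef_rot: [0.001, 0.005, 1.0, -0.002]
wrist_force: [0.7, 0.2, 0.2]
grip_width: 0.668
gripper_force: 0.0
```

Emit:
move_arm:
  steps:
    - {"jaw": 0.3,"dp": [0,1.2,0.8],"roll": 0}
    - {"jaw": 0.3,"dp": [0,2.4,1.6],"roll": 0}
    - {"jaw": 0.3,"dp": [0,3.6,2],"roll": 0}
    - {"jaw": 0.3,"dp": [0,4.8,2],"roll": 0}
    - {"jaw": 0.3,"dp": [0,4.8,2],"roll": 0}

```text
time: 45.65
eef_pos: [0.4239, -0.161, 0.2263]
eef_rot: [0.002, -0.002, 1.0, 0.002]
wrist_force: [-0.4, 0.4, -0.8]
grip_width: 0.697
gripper_force: 0.0
```

Run:
```python
from h import *
tool(); save("s12",blanks("side")); save("t12",blanks("top")); lasts("side"); lasts("top")
```

```text
tcp [ 0.4239 -0.161   0.2263] yaw_y -89.7 F [-0.4  0.4 -0.8] t 45.65 j [-0.26  0.04  0.56  2.   -0.03  1.1   1.88]
blank 0.92 [296. 222.] 546 z 0.015 xy [ 418.9 -308.1] [73.  56.1] ang -0.5 rgb [247. 145.  71.]
blank 0.72 [268. 223.] 430 z 0.0145 xy [ 420.7 -226. ] [70.3 53.5] ang 0.8 rgb [247. 145.  71.]
blank 0.66 [206. 256.] 324 z 0.0363 xy [566.6 -39. ] [72.7 55.9] ang 5.2 rgb [248. 148.  73.]
blank 0.52 [186. 262.] 285 z 0.0386 xy [570.  -29.5] [70.9 45.1] ang 5.3 rgb [201. 124.  94.]
blank 0.37 [176. 338.] 755 z 0.0452 xy [ 629.8 -284.4] [168.8  54.5] ang -85.2 rgb [ 58.  99. 179.]
last 0.66 [282. 281.] (array([ 551.9, -298.1]), array([180.1,  54.9]), -81.9) top (array([ 556.1, -331.1]), array([60.1, 34.1]), -83.9) [0.044 0.085]
last 0.66 [274. 310.] (array([ 634. , -296.7]), array([164.7,  65.5]), -87.1) top (array([ 631. , -322.8]), array([57.6, 33.6]), -82.6) [0.045 0.086]
grip 0.79 [281. 279.] [ 0.54738808 -0.3412974   0.09      ]
grip 0.52 [284. 276.] [ 0.53891444 -0.3449272   0.09      ]
last 0.94 [194. 343.] (array([ 556.9, -300.1]), array([176.6,  60.2]), -80.8) top (array([ 558.2, -324.7]), array([58.4, 32.6]), -87.2) [0.044 0.089]
last 0.81 [173. 340.] (array([ 630.6, -287.4]), array([166.8,  52.1]), -85.9) top (array([ 634.6, -315.7]), array([63. , 33.7]), -83.3) [0.046 0.088]
grip 0.87 [195. 354.] [ 0.55071    -0.31984622  0.09      ]
```

View pics/s12.png

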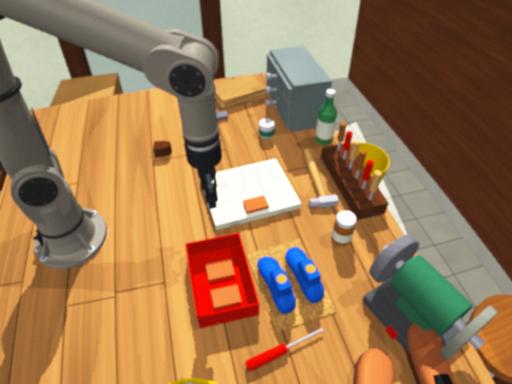

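View pics/t12.png

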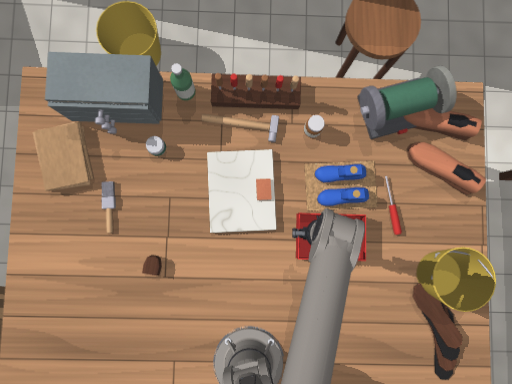

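The side picture shows both rocking blanks in the bin, at px (220,270) and (226,296). The flat one is on the slab at (256,204), and both lasts stand on the mat at (276,285) and (305,275). The top picture agrees, nothing else has moved, and the arm is clear, so I'll hand in.

```bash
python3 -c "
from workcell import *
print(sign_off())"
```

```text
the job is handed in; nothing more can be done
None
```

I handed the job in: both lasts stand on the cork mat, the two rocking heel blanks are in the red bin, and the one flat blank is still on the slab (three blanks were present).

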